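Load the rings and index the measuring table

TASK

Set up the index table for the next measuring run: turn on its air by opening the air cock fully, then set every small bearing ring from the grey mat flat on the platter, each centred in an engraved circle of its own, and after that pump the ratchet lever, tooth by tooth and not a tooth too far, until the platter's brass marker stands opposite the fixed pointer. Then swing the lever back to its rest stop (clockwise seen from above) and shut the air cock again fully; at the end every ring must still lie centred in a circle. Turn the platter only with its lever, never by pushing it, and leave everything else where it is.

Things in the scene. Friction and masses are not known exactly. Their poses are not given: they have to be found in the camera images.
- ring0_mid (a point): steel bearing ring lying flat (standing on its end face): 44 mm outside, 28 mm bore, 24 mm high, about 0.14 kg, the same either way up. The point is its centre, 12 mm above its underside. At the start it lies on the grey mat (3 mm thick); only two to four of these rings are present, the others read None
- ring1_mid (a point): steel bearing ring lying flat (standing on its end face): 44 mm outside, 28 mm bore, 24 mm high, about 0.14 kg, the same either way up. The point is its centre, 12 mm above its underside. At the start it lies on the grey mat (3 mm thick); only two to four of these rings are present, the others read None
- ring2_mid (a point): steel bearing ring lying flat (standing on its end face): 44 mm outside, 28 mm bore, 24 mm high, about 0.14 kg, the same either way up. The point is its centre, 12 mm above its underside. At the start it lies on the grey mat (3 mm thick); only two to four of these rings are present, the others read None
- ring3_mid (a point): steel bearing ring lying flat (standing on its end face): 44 mm outside, 28 mm bore, 24 mm high, about 0.14 kg, the same either way up. The point is its centre, 12 mm above its underside. At the start it lies on the grey mat (3 mm thick); only two to four of these rings are present, the others read None
- circle0 (a point): centre of one of the four engraved circles (62 mm across) on the flat top face of the platter, 58 mm from the platter's axis, 90 degrees apart; the point is on the top face, 72 mm above the work surface. It turns with the platter
- circle1 (a point): centre of one of the four engraved circles (62 mm across) on the flat top face of the platter, 58 mm from the platter's axis, 90 degrees apart; the point is on the top face, 72 mm above the work surface. It turns with the platter
- circle2 (a point): centre of one of the four engraved circles (62 mm across) on the flat top face of the platter, 58 mm from the platter's axis, 90 degrees apart; the point is on the top face, 72 mm above the work surface. It turns with the platter
- circle3 (a point): centre of one of the four engraved circles (62 mm across) on the flat top face of the platter, 58 mm from the platter's axis, 90 degrees apart; the point is on the top face, 72 mm above the work surface. It turns with the platter
- platter_top: the aluminium platter with the ratchet's toothed ring under its rim (teeth to 274 mm across): 254 mm across, top face flat, 72 mm above the work surface. The origin is on its vertical axis (which is the lever's axis too), 22 mm below the top face; z up. Not to be pushed with the fingers
- platter (a joint): angle of the platter, rad, growing anticlockwise seen from above. It reads 2.3038 when the brass marker block stands opposite the fixed pointer. 30 teeth, 0.2094 rad each. The ratchet drives it anticlockwise only; friction holds it in between
- marker (a point): outer end of the brass marker block (14 mm wide) on the platter's rim, 143 mm from the axis, 62 mm above the work surface; turns with the platter
- pointer (a point): tip of the fixed steel pointer on a small aluminium post (78 mm high) beside the platter, 146 mm from the axis; the marker meets it when both have the same direction from the axis
- lever (a joint): angle of the ratchet lever, rad: 0 at its rest stop, 0.283 at its forward stop (anticlockwise seen from above), 1.35 teeth in all. A full stroke forward takes the platter to its next tooth position (the first one by 0.2 to 1.2 teeth, then one tooth each; the pointer is at a tooth position). On the way back the pawl clicks over and the platter stays. Takes about 4 N; stays where it is left
- lever_grip (a point): point on the axis of the lever's upright round grey handle, 24 mm in diameter, from 33 to 121 mm above the work surface, 215 mm from the table axis; the point is 98 mm above the work surface, 23 mm below the handle's top
- cock (a joint): angle of the air cock's handle, rad: 0 shut (handle across the brass pipe), 1.571 open (handle in line with the pipe), with a hard stop at both ends; grows clockwise seen from above. About 2.5 N at the grip point to turn it; it stays where it is left
- cock_axis (a point): vertical axis of the cock's handle, at the height of the handle's middle (98 mm above the work surface)
- cock_grip (a point): grip point on the cock's steel bar handle, 68 mm from its axis (the bar ends at 88 mm): bar 14 mm wide, 20 mm high (87 to 107 mm above the work surface), running level from the axis; the pipe below is 50 mm high, its middle block 57 mm
- setting_ring: large dark steel setting ring lying flat, 92 mm outside, 28 mm high. A bystander: leave it where it is. The origin is its underside's centre
- master: upright plain steel cylinder, 30 mm across, 60 mm high. A bystander: leave it where it is. The origin is its underside's centre
- gauge_block: steel gauge block lying flat, 35 x 90 x 12 mm. A bystander: leave it where it is. The origin is its underside's centre
- driver: screwdriver, 190 mm long. A bystander: leave it where it is. The origin is its middle, underneath
- oil: small white bottle, 44 mm across, 110 mm high. A bystander: leave it where it is. The origin is its underside's centre
- spanner: spanner, 170 mm long. A bystander: leave it where it is. The origin is its middle, underneath
Mind the look-alikes: they are no part of the job. What is shaped like the part that bears ring2_mid but blue is not meant. What is shaped like the part that bears ring3_mid but red is not meant.

How it is judged:
By the outcome, as a careful person would: the job done as asked, in the order asked, and still so for the second after the job is handed in, with the robot touching nothing.
Of ring0, ring1, ring2, ring3 only 2 to 4 are there at a start; the rules pass over those that are not, and their reading is None.
At some moment in a run one of ring0, ring1, ring2, ring3 may be knocked a few centimetres aside while the robot is not near it.
It also fails if it takes over 210 s, if anything falls off the work surface, if the arm or the gripper's body presses on something with over 40 N, if the wrist force passes 120 N, or if a joint passes its speed limit or range.

ROBOT

A 7-joint arm with a two-finger parallel gripper is mounted at the origin on the work surface. World frame = base frame: x ahead of the robot, y to its left, z up, the work surface at z = 0. Lengths are in m, angles in rad, forces in N, time in s.
With the tool pointing down it reaches from about 0.35 to 0.9 m from the base axis. Payload 19.9 kg.
Tool frame: the origin (TCP) lies on the centre line of the jaws, within the pads' length; the fingertips stand 8 mm ahead of it and the grasp point (between the pads) lies 11 mm behind it; x points along the fingers, z is the direction in which the jaws open and shut, and the axes are right-handed (so a half turn about x gives the same grasp; the last joint's range is limited). The gripper opens to 94 mm and grips with 3 to 60 N. Pads are 16 mm wide; open, the fingers measure 119 mm over their backs; the gripper's body (75 mm by 177 mm) begins 78 mm behind the grasp point.
Start: joints at [-1.367, 0.417, -0.01, 1.614, 0.005, 1.111, -0.053], TCP at [0.151, 0.606, 0.213] pointing down, gripper open.
Joint ranges: [-2.81, 2.81], [-0.39, 2.02], [-1.27, 1.25], [0.06, 2.57], [-1.19, 4.33], [0.19, 2], [-2.82, 2.82]. Speed limits (rad/s): [1.89, 1.89, 2.39, 2.39, 3.01, 3.01, 3.01].

INTERFACE

Orientations are given as a unit quaternion [w, x, y, z].
In Python, from station import bot gives the robot as it stands. The module is installed in compiled form; this text tells all that it offers.
- The arm moves only by the shell command python3 -m jog 'ROWS' [FORCE]. ROWS is JSON, a list of rows, each an object of numbers: "wx", "wy", "wz": the turn, a rotation vector about the tool's x, y, z in degrees; "tx", "ty", "tz": the shift along the tool's x, y, z in cm; "hand": the finger opening in cm, from 0 to 9.4. A call has 1 to 12 rows; each row is the pose to reach, as a shift and turn from the pose commanded when the call began, along the tool's axes at that moment; what a row does not reach only later rows make up. A row lasts 1/8 s, in which the tool goes at most 62.5 mm and 10.7 degrees, less where a joint would pass 70% of its speed; a pose out of reach is approached as far as the arm can. A call with a gripper value outside its range is refused whole. The fingers move at their own pace and stop on an object; FORCE is the grip in N (left out, the last holds). Time passes only in rows, so rows that repeat a pose let the fingers close. It gives the time, the measured TCP pose, the force and the opening at its end, in the units of the state.
- bot.state(): the state, without advancing time (a new reading comes with each control period).
- bot.capture(name): name is "scene" or "top" or "wrist"; returns a dict with "color" (420x560x3 uint8, red, green, blue), "intrinsics" (3x3 intrinsics, pixels), "world_to_cam" (4x4, takes a point from world to camera coordinates). Camera axes: x right, y up, looking along -z (the intrinsics and any distortion apply to the point x, -y, -z); pixel columns grow to the right and rows downward; lengths in m; the calibration is good to about 2 mm. A picture is of the moment at which its call begins. There is no depth.
- bot.job_done(): hands the job in, once; it reports no verdict.
The state is a dict: "clock": time; "joints": joint angles; "qd": joint speeds; "effort": joint torques, N m; "eef_pos": TCP position; "tcp_rot": TCP orientation; "force": force on the tool from outside, world axes, zero at the start; "moment": the same for the moment, N m; "finger_gap": finger opening in m.
Only numpy, scipy, OpenCV 4.12 (cv2) and the standard library are available. Lean on these libraries where they do the work, as an engineer would, in place of code of your own. Each camera call takes 0.05 s, during which the arm holds its last target. There are 200 camera calls.

## Working session

There is one attempt and no reset: what is moved stays moved. The work goes in short steps, Python scripts to look and compute and a shell command to move; the robot and the scene stay as the last step left them, time stands still between calls to the robot, and variables do not carry over. Pictures are saved under pics/ and viewed, about 12 in all and at most 16, crops included, and the job is handed in when it is done.

```bash
mkdir -p pics; cat > h.py <<'E'
import numpy as np, cv2
from station import bot
from scipy.spatial.transform import Rotation as R
def cap(n,f):
    c=bot.capture(n); cv2.imwrite('pics/'+f,c['color'][:,:,::-1]); np.savez('pics/'+f+'.npz',K=c['intrinsics'],T=c['world_to_cam'],im=c['color']); return c
def load(f): return dict(np.load('pics/'+f+'.npz'))
def ray(c,u,v,z):
    K=c['K'];T=c['T']; d=np.array([(u-K[0,2])/K[0,0],-(v-K[1,2])/K[1,1],-1.])
    Rm=T[:3,:3]; o=-Rm.T@T[:3,3]; w=Rm.T@d; return o+w*(z-o[2])/w[2]
def proj(c,p):
    K=c['K'];T=c['T']; q=T[:3,:3]@np.array(p)+T[:3,3]; return K[0,0]*q[0]/-q[2]+K[0,2],K[1,1]*-q[1]/-q[2]+K[1,2]
def rot():
    s=bot.state(); q=s['tcp_rot']; return R.from_quat([q[1],q[2],q[3],q[0]])
E
python3 - <<'E'
from h import *
s=bot.state(); print(s['clock'],s['eef_pos'],s['tcp_rot'],s['force'],s['finger_gap']); print(rot().as_matrix().round(3))
for n in ['scene','top','wrist']:
    c=cap(n,n+'0.png'); print(n,c['intrinsics'].round(1).tolist(),c['world_to_cam'].round(3).tolist(), [k for k in c])
E
```

```text
0.0 [0.15140286 0.60600639 0.21282275] [ 0.55698898 -0.43551058  0.55761324  0.43492676] [ 0.11045985  0.47679895 -0.39155896] 0.09399751308809871
[[-0.    -0.97   0.242]
 [-0.001  0.242  0.97 ]
 [-1.    -0.    -0.001]]
scene [[518.4, 0.0, 277.3], [0.0, 518.4, 216.8], [0.0, 0.0, 1.0]] [[0.217, 0.976, -0.013, -0.118], [-0.534, 0.13, 0.835, 0.192], [0.817, -0.174, 0.55, -1.76], [0.0, 0.0, 0.0, 1.0]] ['color', 'intrinsics', 'world_to_cam']
top [[405.2, 0.0, 273.3], [0.0, 405.2, 218.6], [0.0, 0.0, 1.0]] [[0.028, -1.0, -0.006, 0.004], [0.987, 0.027, 0.16, -0.541], [-0.159, -0.01, 0.987, -1.114], [0.0, 0.0, 0.0, 1.0]] ['color', 'intrinsics', 'world_to_cam']
wrist [[300.3, 0.0, 277.5], [0.0, 300.3, 215.4], [0.0, 0.0, 1.0]] [[0.242, 0.97, -0.002, -0.623], [-0.932, 0.232, -0.277, 0.029], [-0.269, 0.069, 0.961, -0.391], [0.0, 0.0, 0.0, 1.0]] ['color', 'intrinsics', 'world_to_cam']
```

View pics/top0.png

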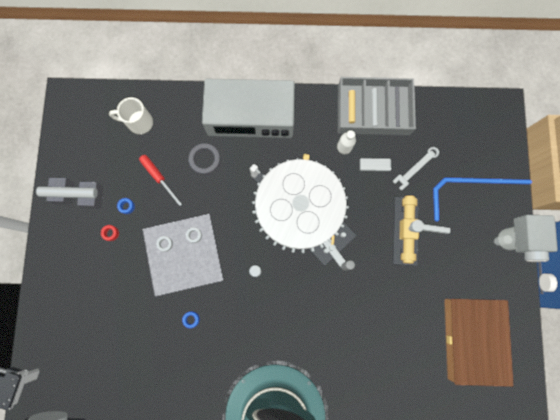

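View pics/scene0.png

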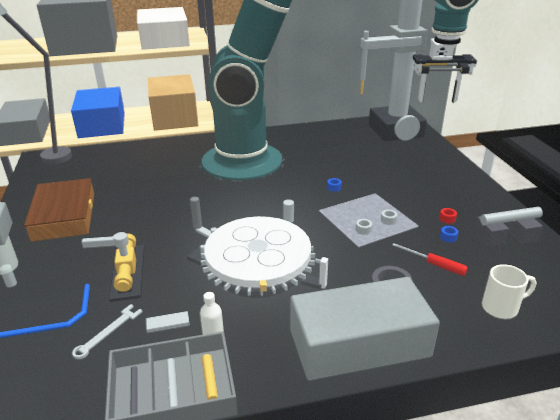

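```bash
python3 - <<'E'
from h import *
im=cv2.imread('pics/top0.png')
a=cv2.resize(im[145:285,225:465],None,fx=3.3,fy=3.3,interpolation=cv2.INTER_CUBIC); cv2.imwrite('pics/topz.png',a)
c=load('top0.png')
for n,u,v,z in [('ring a',164,243,.027),('ring b',193,235,.027),('platter',300,203,.072),('handletop',349,266,.121),('cock end',448,231,.098),('cock ax',417,227,.098),('marker',306,157,.062),('ptr',254,170,.078),('master',255,271,.06),('oil',350,135,.11)]:
    print(n,ray(c,u,v,z).round(3))
g=cv2.cvtColor(im,cv2.COLOR_BGR2GRAY); 
m=(g>190).astype(np.uint8); n,l,st,ce=cv2.connectedComponentsWithStats(m)
for i in range(1,n):
    if 30<st[i,4]<9000 : print(st[i],ce[i].round(1))
E
```

```text
ring a [0.464 0.331 0.027]
ring b [0.489 0.249 0.027]
platter [ 0.582 -0.055  0.072]
handletop [ 0.408 -0.183  0.121]
cock end [ 0.511 -0.454  0.098]
cock ax [ 0.519 -0.371  0.098]
marker [ 0.72  -0.071  0.062]
ptr [0.673 0.077 0.078]
master [0.391 0.065 0.06 ]
oil [ 0.771 -0.188  0.11 ]
[   1    0  559   17 6135] [324.8   5.6]
[372  88   5  37 153] [374.4 105.6]
[349  90   6  31 167] [351.2 105.5]
[110  98  34  26 334] [129.3 112. ]
[338 131  17  19 211] [346.6 139.7]
[394 148  41  41 284] [414.  169.2]
[ 253  155   94  111 6670] [301.3 205.2]
[361 159  30  11 319] [375.1 164. ]
[250 165   8   7  40] [253.5 168.1]
[161 181  20  24  34] [171.2 193.2]
[ 37 188  56   8 385] [ 64.6 191.6]
[403 196  47  67 811] [413.8 228.4]
[534 210  26  11 145] [548.5 213.2]
[528 216  21  26 257] [535.3 226.7]
[184 224  17  19 144] [192.5 233.9]
[   0  228   26   55 1195] [ 10.9 254.8]
[502 235  10   8  60] [506.9 238.8]
[155 236  16  18 141] [162.3 243.7]
[530 251  17  10 138] [538.4 255.5]
[250 266  10  10  82] [254.7 270.6]
[540 274  17  17 240] [547.9 282.3]
[ 542  309   18  111 1453] [552.1 361.8]
[243 389  50  30  85] [261.4 397.4]
[  0 410   5  10  39] [  1.5 414.1]
```

View pics/topz.png

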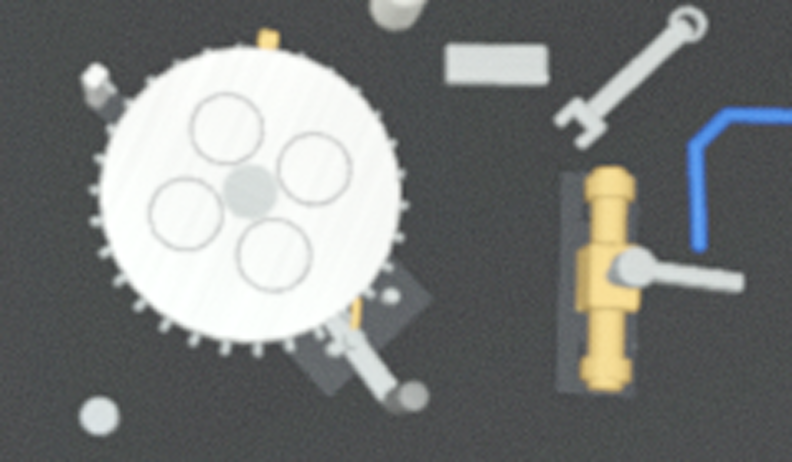

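```bash
python3 -m jog '[{"ty":-39.6,"tz":-22.7,"tx":-6,"wx":-7},{"ty":-39.6,"tz":-22.7,"tx":-6,"wx":-14},{"ty":-39.6,"tz":-22.7,"tx":-6,"wx":-14},{"ty":-39.6,"tz":-22.7,"tx":-6,"wx":-14},{"ty":-39.6,"tz":-22.7,"tx":-6,"wx":-14},{"ty":-39.6,"tz":-22.7,"tx":-6,"wx":-14},{"ty":-39.6,"tz":-22.7,"tx":-6,"wx":-14},{"ty":-39.6,"tz":-22.7,"tx":-6,"wx":-14},{"ty":-39.6,"tz":-22.7,"tx":-6,"wx":-14},{"ty":-39.6,"tz":-22.7,"tx":-6,"wx":-14}]'
python3 -c "
from h import *
print(rot().as_matrix().round(3)); print(bot.state()['force'])"
```

```text
[[-0.    -0.97   0.242]
 [-0.001  0.242  0.97 ]
 [-1.    -0.    -0.001]]
[ 0.12788502 -0.04332174 -0.13097584]schema error: expected keys wx, wy, wz, tx, ty, tz, hand
```

```bash
python3 -m jog '[{"wx":-7,"wy":0,"wz":0,"tx":-6,"ty":-39.6,"tz":-22.7,"hand":9.4},{"wx":-14,"wy":0,"wz":0,"tx":-6,"ty":-39.6,"tz":-22.7,"hand":5},{"wx":-14,"wy":0,"wz":0,"tx":-6,"ty":-39.6,"tz":-22.7,"hand":5},{"wx":-14,"wy":0,"wz":0,"tx":-6,"ty":-39.6,"tz":-22.7,"hand":5},{"wx":-14,"wy":0,"wz":0,"tx":-6,"ty":-39.6,"tz":-22.7,"hand":5},{"wx":-14,"wy":0,"wz":0,"tx":-6,"ty":-39.6,"tz":-22.7,"hand":5},{"wx":-14,"wy":0,"wz":0,"tx":-6,"ty":-39.6,"tz":-22.7,"hand":5},{"wx":-14,"wy":0,"wz":0,"tx":-6,"ty":-39.6,"tz":-22.7,"hand":5},{"wx":-14,"wy":0,"wz":0,"tx":-6,"ty":-39.6,"tz":-22.7,"hand":5},{"wx":-14,"wy":0,"wz":0,"tx":-6,"ty":-39.6,"tz":-22.7,"hand":5}]'
python3 -c "
from h import *
print(rot().as_matrix().round(3)); print(bot.state()['force'])"
```

```text
clock: 1.4
eef_pos: [0.4798, 0.291, 0.2731]
tcp_rot: [0.5, -0.5, 0.5, 0.5]
force: [0.4, 0.2, -0.0]
finger_gap: 0.0502
[[-0.001 -1.    -0.001]
 [-0.    -0.001  1.   ]
 [-1.     0.001 -0.   ]]
[ 0.44868502  0.23402297 -0.03769128]
```

```bash
python3 -m jog '[{"wx":0,"wy":0,"wz":0,"tx":0,"ty":-3,"tz":-72,"hand":3},{"wx":0,"wy":0,"wz":0,"tx":0,"ty":-3,"tz":-72,"hand":3},{"wx":0,"wy":0,"wz":0,"tx":0,"ty":-3,"tz":-72,"hand":3},{"wx":0,"wy":0,"wz":0,"tx":0,"ty":-3,"tz":-72,"hand":3},{"wx":0,"wy":0,"wz":0,"tx":0,"ty":-3,"tz":-72,"hand":3},{"wx":0,"wy":0,"wz":0,"tx":0,"ty":-3,"tz":-72,"hand":3},{"wx":0,"wy":0,"wz":0,"tx":0,"ty":-3,"tz":-72,"hand":3},{"wx":0,"wy":0,"wz":0,"tx":0,"ty":-3,"tz":-72,"hand":3},{"wx":0,"wy":0,"wz":0,"tx":0,"ty":-3,"tz":-72,"hand":3},{"wx":0,"wy":0,"wz":0,"tx":0,"ty":-3,"tz":-72,"hand":3},{"wx":0,"wy":0,"wz":0,"tx":0,"ty":-3,"tz":-72,"hand":3},{"wx":0,"wy":0,"wz":0,"tx":0,"ty":-3,"tz":-72,"hand":3}]'
python3 -c "
from h import *
print(rot().as_matrix().round(3)); cap('wrist','w1.png')"
```

```text
clock: 2.9
eef_pos: [0.5103, -0.4314, 0.2727]
tcp_rot: [0.5, -0.5, 0.5, 0.5]
force: [0.8, 1.1, -0.6]
finger_gap: 0.0297
[[-0.001 -1.     0.001]
 [ 0.     0.001  1.   ]
 [-1.     0.001  0.   ]]
```

View pics/w1.png

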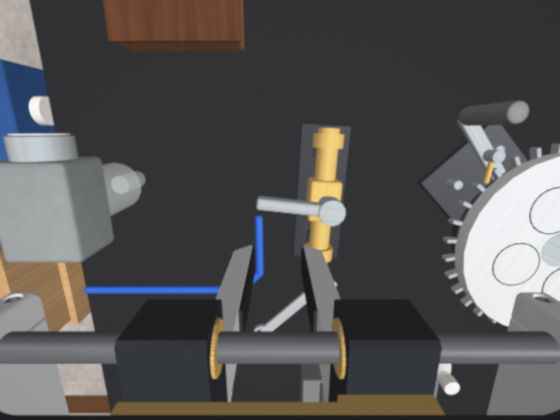

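```bash
python3 - <<'E'
from h import *
c=load('w1.png')
for n,u,v,z in [('ax .115',332,212,.115),('ax .107',332,212,.107),('end',259,204,.102),('mid edge top',290,200,.107),('mid edge bot',290,213,.107),('pipe up',329,140,.05),('pipe low',320,245,.05),('lever top',517,112,.121)]: print(n,ray(c,u,v,z).round(4))
E
```

```text
ax .115 [ 0.5197 -0.3712  0.115 ]
ax .107 [ 0.5219 -0.3697  0.107 ]
end [ 0.5136 -0.4546  0.102 ]
mid edge top [ 0.5076 -0.4186  0.107 ]
mid edge bot [ 0.5231 -0.4184  0.107 ]
pipe up [ 0.4428 -0.3676  0.05  ]
pipe low [ 0.5855 -0.3735  0.05  ]
lever top [ 0.4129 -0.19    0.121 ]
```

```bash
python3 -c "
from h import *
print(bot.state()['joints'])"; python3 -m jog '[{"wx":-10,"wy":0,"wz":0,"tx":0,"ty":-0.6,"tz":-0.8,"hand":4},{"wx":-20,"wy":0,"wz":0,"tx":0,"ty":-0.6,"tz":-0.8,"hand":4},{"wx":-30,"wy":0,"wz":0,"tx":0,"ty":-0.6,"tz":-0.8,"hand":4},{"wx":-40,"wy":0,"wz":0,"tx":0,"ty":-0.6,"tz":-0.8,"hand":4},{"wx":-50,"wy":0,"wz":0,"tx":0,"ty":-0.6,"tz":-0.8,"hand":4},{"wx":-60,"wy":0,"wz":0,"tx":0,"ty":-0.6,"tz":-0.8,"hand":4},{"wx":-70,"wy":0,"wz":0,"tx":4,"ty":-0.6,"tz":-0.8,"hand":4},{"wx":-80,"wy":0,"wz":0,"tx":8,"ty":-0.6,"tz":-0.8,"hand":4},{"wx":-86.4,"wy":0,"wz":0,"tx":12,"ty":-0.6,"tz":-0.8,"hand":4},{"wx":-86.4,"wy":0,"wz":0,"tx":12,"ty":-0.6,"tz":-0.8,"hand":4},{"wx":-86.4,"wy":0,"wz":0,"tx":12,"ty":-0.6,"tz":-0.8,"hand":4}]'
python3 -c "
from h import *
print(bot.state()['joints'],rot().as_matrix().round(3)); cap('wrist','w2.png')"
```

```text
[ 0.26467517  0.50781318  0.58569956  1.43648186 -0.28198046  1.2825845
  2.44012453]
clock: 4.32
eef_pos: [0.5223, -0.409, 0.1334]
tcp_rot: [0.083, -0.69, 0.111, 0.71]
force: [44.1, 57.7, 39.1]
finger_gap: 0.0401
[ 1.34385063  0.95912459 -1.27539132  1.54898675  0.970105    1.37765423
  2.82280985] [[-0.033 -0.271 -0.962]
 [-0.037 -0.962  0.272]
 [-0.999  0.044  0.022]]
```

View pics/w2.png

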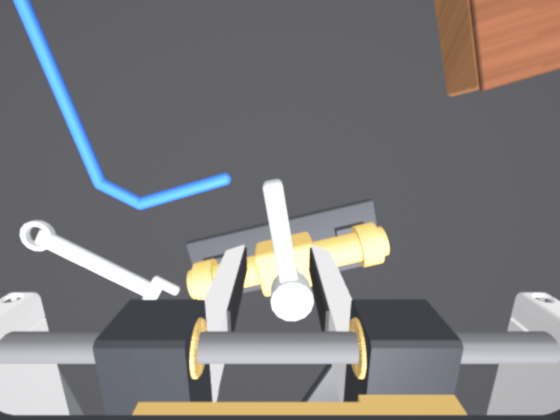

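```bash
python3 -m jog '[{"wx":0,"wy":0,"wz":0,"tx":-5,"ty":0,"tz":0,"hand":4},{"wx":10,"wy":0,"wz":0,"tx":-10,"ty":0,"tz":0,"hand":4},{"wx":20,"wy":0,"wz":0,"tx":-14,"ty":0,"tz":0,"hand":4},{"wx":30,"wy":0,"wz":0,"tx":-14,"ty":0,"tz":0,"hand":4},{"wx":40,"wy":0,"wz":0,"tx":-14,"ty":0,"tz":0,"hand":4},{"wx":50,"wy":0,"wz":0,"tx":-14,"ty":0,"tz":0,"hand":4},{"wx":60,"wy":0,"wz":0,"tx":-14,"ty":0,"tz":0,"hand":4},{"wx":70,"wy":0,"wz":0,"tx":-14,"ty":0,"tz":0,"hand":4},{"wx":80,"wy":0,"wz":0,"tx":-14,"ty":0,"tz":0,"hand":4},{"wx":80,"wy":0,"wz":0,"tx":-14,"ty":0,"tz":0,"hand":4}]'
python3 -c "
from h import *
s=bot.state(); print(s['joints'],s['force'],rot().as_matrix().round(3))"
```

```text
clock: 5.62
eef_pos: [0.5282, -0.4012, 0.2752]
tcp_rot: [0.506, -0.477, 0.541, 0.473]
force: [-0.4, -0.4, 0.1]
finger_gap: 0.0402
[ 1.23466239  0.65421302 -1.05368477  1.40631254  0.60854546  1.42897896
  1.64650514] [-0.38050093 -0.37102978  0.13807153] [[-0.033 -0.995  0.097]
 [-0.037  0.098  0.994]
 [-0.999  0.029 -0.04 ]]
```

```bash
cat >> h.py <<'E'
def goal(p,ang):
    "print row numbers to reach TCP p with jaw axis at ang deg (world)"
    s=bot.state(); r=rot(); a=np.radians(ang); z=np.array([np.cos(a),np.sin(a),0]); x=np.array([0,0,-1.]); y=np.cross(z,x)
    T=R.from_matrix(np.c_[x,y,z]); w=np.degrees((r.inv()*T).as_rotvec()); d=r.inv().apply(np.array(p)-s['eef_pos'])*100
    print('w',w.round(1),'t',d.round(2),'z now',r.as_matrix()[:,2].round(3))
E
python3 -c "
from h import *
goal([.516,-.439,.25],-3.6)"
```

```text
w [88.  -3.1  0.4] t [ 2.7   0.77 -3.78] z now [ 0.097  0.994 -0.04 ]
```

```bash
python3 -m jog '[{"wx":88,"wy":-3.1,"wz":0.4,"tx":2.7,"ty":0.8,"tz":-3.8,"hand":4},{"wx":88,"wy":-3.1,"wz":0.4,"tx":2.7,"ty":0.8,"tz":-3.8,"hand":4},{"wx":88,"wy":-3.1,"wz":0.4,"tx":2.7,"ty":0.8,"tz":-3.8,"hand":4},{"wx":88,"wy":-3.1,"wz":0.4,"tx":2.7,"ty":0.8,"tz":-3.8,"hand":4},{"wx":88,"wy":-3.1,"wz":0.4,"tx":2.7,"ty":0.8,"tz":-3.8,"hand":4},{"wx":88,"wy":-3.1,"wz":0.4,"tx":2.7,"ty":0.8,"tz":-3.8,"hand":4},{"wx":88,"wy":-3.1,"wz":0.4,"tx":2.7,"ty":0.8,"tz":-3.8,"hand":4},{"wx":88,"wy":-3.1,"wz":0.4,"tx":2.7,"ty":0.8,"tz":-3.8,"hand":4},{"wx":88,"wy":-3.1,"wz":0.4,"tx":2.7,"ty":0.8,"tz":-3.8,"hand":4},{"wx":88,"wy":-3.1,"wz":0.4,"tx":2.7,"ty":0.8,"tz":-3.8,"hand":4},{"wx":88,"wy":-3.1,"wz":0.4,"tx":2.7,"ty":0.8,"tz":-3.8,"hand":4}]'
python3 -c "
from h import *
print(bot.state()['joints']); cap('wrist','w3.png');goal([.516,-.439,.086],-3.6)"
```

```text
clock: 7.0
eef_pos: [0.5149, -0.4403, 0.2495]
tcp_rot: [0.707, 0.022, 0.707, -0.022]
force: [0.1, -0.6, -0.8]
finger_gap: 0.0402
[ 1.14115074  0.58525587 -0.73572411  1.40771254  0.39426791  1.29881124
  0.32129017]
w [-0.  0. -0.] t [16.36  0.14  0.1 ] z now [ 0.998 -0.063  0.   ]
```

View pics/w3.png

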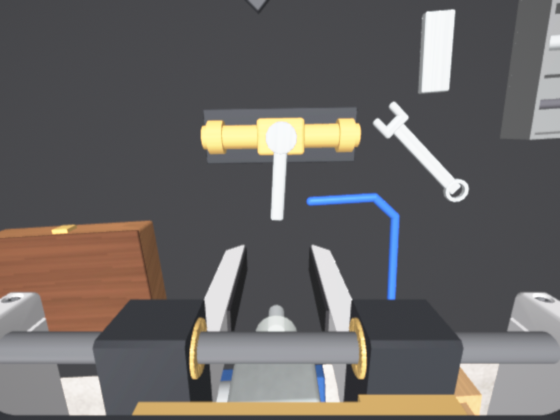

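```bash
python3 - <<'E'
from h import *
c=load('w3.png')
for n,u,v,z in [('ax .115',281,137,.115),('ax .107',281,137,.107),('end',277,218,.104),('L',272,190,.107),('Rr',285,190,.107),('pipe l',203,137,.025),('pipe r',359,135,.025)]: print(n,ray(c,u,v,z).round(4))
E
```

```text
ax .115 [ 0.5227 -0.3689  0.115 ]
ax .107 [ 0.5228 -0.3692  0.107 ]
end [ 0.5134 -0.4548  0.104 ]
L [ 0.5101 -0.4227  0.107 ]
Rr [ 0.5238 -0.4236  0.107 ]
pipe l [ 0.4247 -0.3651  0.025 ]
pipe r [ 0.6227 -0.3749  0.025 ]
```

```bash
python3 -m jog '[{"wx":0,"wy":0,"wz":0,"tx":6,"ty":0,"tz":0,"hand":4},{"wx":0,"wy":0,"wz":0,"tx":12,"ty":0,"tz":0,"hand":4},{"wx":0,"wy":0,"wz":0,"tx":16.4,"ty":0,"tz":0,"hand":4},{"wx":0,"wy":0,"wz":0,"tx":16.4,"ty":0,"tz":0,"hand":4},{"wx":0,"wy":0,"wz":0,"tx":16.4,"ty":0,"tz":0,"hand":1},{"wx":0,"wy":0,"wz":0,"tx":16.4,"ty":0,"tz":0,"hand":1},{"wx":0,"wy":0,"wz":0,"tx":16.4,"ty":0,"tz":0,"hand":1},{"wx":0,"wy":0,"wz":0,"tx":16.4,"ty":0,"tz":0,"hand":1}]' 12
python3 - <<'E'
from h import *
print(bot.state()['force'])
# arc: axis, radius from current TCP
s=bot.state(); A=np.array([.521,-.370]); p=s['eef_pos'][:2]; v=p-A; r=rot(); print(np.hypot(*v))
for a in list(range(10,91,10))+[94]:
    t=np.radians(-a); q=A+np.array([[np.cos(t),-np.sin(t)],[np.sin(t),np.cos(t)]])@v
    d=r.inv().apply([*(q-p),0])*100; print(a,d.round(2))
E
```

```text
clock: 8.05
eef_pos: [0.5154, -0.4409, 0.087]
tcp_rot: [0.707, 0.023, 0.706, -0.024]
force: [-1.1, -0.6, 7.8]
finger_gap: 0.0141
[-1.11838893 -0.62956414  7.80667369]
0.07115905702566594
10 [-0.    0.12 -1.23]
20 [-0.01  0.46 -2.43]
30 [-0.01  1.   -3.55]
40 [-0.01  1.72 -4.55]
50 [-0.01  2.61 -5.42]
60 [-0.02  3.63 -6.12]
70 [-0.02  4.76 -6.63]
80 [-0.02  5.96 -6.94]
90 [-0.02  7.2  -7.03]
94 [-0.02  7.7  -7.01]
```

```bash
python3 -m jog '[{"wx":10,"wy":0,"wz":0,"tx":0,"ty":0.12,"tz":-1.23,"hand":1},{"wx":20,"wy":0,"wz":0,"tx":0,"ty":0.46,"tz":-2.43,"hand":1},{"wx":30,"wy":0,"wz":0,"tx":0,"ty":1.0,"tz":-3.55,"hand":1},{"wx":40,"wy":0,"wz":0,"tx":0,"ty":1.72,"tz":-4.55,"hand":1},{"wx":50,"wy":0,"wz":0,"tx":0,"ty":2.61,"tz":-5.42,"hand":1},{"wx":60,"wy":0,"wz":0,"tx":0,"ty":3.63,"tz":-6.12,"hand":1},{"wx":70,"wy":0,"wz":0,"tx":0,"ty":4.76,"tz":-6.63,"hand":1},{"wx":80,"wy":0,"wz":0,"tx":0,"ty":5.96,"tz":-6.94,"hand":1},{"wx":88,"wy":0,"wz":0,"tx":0,"ty":6.95,"tz":-7.03,"hand":1},{"wx":88,"wy":0,"wz":0,"tx":0,"ty":6.95,"tz":-7.03,"hand":1}]'
python3 -c "
from h import *
s=bot.state();print(s['force'],s['joints'],rot().as_matrix().round(3))"
```

```text
clock: 9.3
eef_pos: [0.4498, -0.3659, 0.0869]
tcp_rot: [0.492, 0.508, 0.491, -0.508]
force: [-2.8, 2.8, 10.5]
finger_gap: 0.0139
[-2.8181852   2.7735671  10.47335863] [ 0.90114103  0.51080251 -0.34808628  1.82368355  0.22471783  0.84441302
 -1.15885819] [[ 0.001  0.999 -0.032]
 [-0.001 -0.032 -0.999]
 [-1.     0.001  0.001]]
```

```bash
python3 -m jog '[{"wx":2,"wy":0,"wz":0,"tx":0,"ty":0.05,"tz":-0.3,"hand":1},{"wx":4,"wy":0,"wz":0,"tx":0,"ty":0.1,"tz":-0.6,"hand":1},{"wx":6,"wy":0,"wz":0,"tx":0,"ty":0.1,"tz":-0.9,"hand":1},{"wx":6,"wy":0,"wz":0,"tx":0,"ty":0.1,"tz":-0.9,"hand":1}]'
python3 -c "
from h import *
s=bot.state();print(s['force'],s['moment'],rot().as_matrix()[:,2].round(3))"
```

```text
clock: 9.8
eef_pos: [0.4509, -0.362, 0.0873]
tcp_rot: [-0.467, -0.533, -0.462, 0.534]
force: [0.1, -24.7, -3.0]
finger_gap: 0.0196
[  0.09007278 -24.68927815  -2.97478048] [-5.6213037  -0.08801298  0.17183318] [-0.138 -0.99   0.006]
```

```bash
python3 -m jog '[{"wx":-4,"wy":0,"wz":0,"tx":0,"ty":0,"tz":0.6,"hand":1},{"wx":-4,"wy":0,"wz":0,"tx":0,"ty":0,"tz":0.6,"hand":4.5},{"wx":-4,"wy":0,"wz":0,"tx":0,"ty":0,"tz":0.6,"hand":4.5},{"wx":-4,"wy":0,"wz":0,"tx":0,"ty":0,"tz":0.6,"hand":4.5},{"wx":-4,"wy":0,"wz":0,"tx":0,"ty":0,"tz":0.6,"hand":4.5},{"wx":-4,"wy":0,"wz":0,"tx":-6,"ty":0,"tz":0.6,"hand":4.5},{"wx":-4,"wy":0,"wz":0,"tx":-12,"ty":0,"tz":0.6,"hand":4.5},{"wx":-4,"wy":0,"wz":0,"tx":-18,"ty":0,"tz":0.6,"hand":4.5},{"wx":-4,"wy":0,"wz":0,"tx":-18,"ty":0,"tz":0.6,"hand":4.5}]'
python3 - <<'E'
from h import *
c=cap('wrist','w4.png'); cap('top','t4.png'); s=bot.state();print(s['force'])
a=cv2.imread('pics/w4.png');b=cv2.imread('pics/t4.png')
cv2.imwrite('pics/c4.png',np.hstack([cv2.resize(a,(400,300)),cv2.resize(b[150:300,360:560],(400,300))]))
goal([.474,.29,.27],17)
E
```

```text
clock: 10.92
eef_pos: [0.4512, -0.3643, 0.2703]
tcp_rot: [0.486, 0.517, 0.481, -0.516]
force: [0.0, 1.2, -0.7]
finger_gap: 0.0453
[-0.67905335  0.38161047 -0.5585438 ]
w [-110.8    0.    -0. ] t [ -0.42  -1.89 -65.36] z now [-0.066 -0.998 -0.   ]
```

View pics/c4.png

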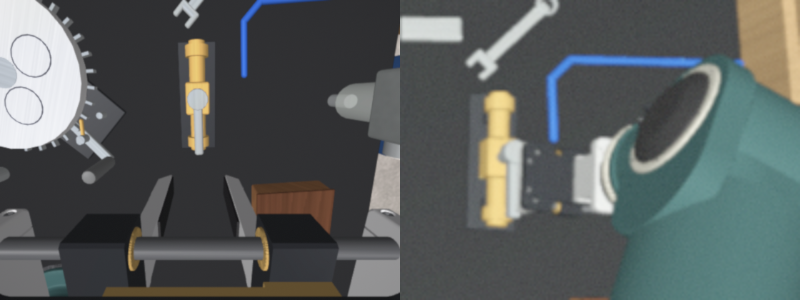

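```bash
python3 -m jog '[{"wx":-111,"wy":0,"wz":0,"tx":-0.4,"ty":-1.9,"tz":-65.4,"hand":6.5},{"wx":-111,"wy":0,"wz":0,"tx":-0.4,"ty":-1.9,"tz":-65.4,"hand":6.5},{"wx":-111,"wy":0,"wz":0,"tx":-0.4,"ty":-1.9,"tz":-65.4,"hand":6.5},{"wx":-111,"wy":0,"wz":0,"tx":-0.4,"ty":-1.9,"tz":-65.4,"hand":6.5},{"wx":-111,"wy":0,"wz":0,"tx":-0.4,"ty":-1.9,"tz":-65.4,"hand":6.5},{"wx":-111,"wy":0,"wz":0,"tx":-0.4,"ty":-1.9,"tz":-65.4,"hand":6.5},{"wx":-111,"wy":0,"wz":0,"tx":-0.4,"ty":-1.9,"tz":-65.4,"hand":6.5},{"wx":-111,"wy":0,"wz":0,"tx":-0.4,"ty":-1.9,"tz":-65.4,"hand":6.5},{"wx":-111,"wy":0,"wz":0,"tx":-0.4,"ty":-1.9,"tz":-65.4,"hand":6.5},{"wx":-111,"wy":0,"wz":0,"tx":-0.4,"ty":-1.9,"tz":-65.4,"hand":6.5},{"wx":-111,"wy":0,"wz":0,"tx":-0.4,"ty":-1.9,"tz":-65.4,"hand":6.5},{"wx":-111,"wy":0,"wz":0,"tx":-0.4,"ty":-1.9,"tz":-65.4,"hand":6.5}]'
python3 - <<'E'
from h import *
c=cap('wrist','w5.png'); cap('scene','s5.png'); s=bot.state();print(s['force'],s['joints'],rot().as_matrix().round(3))
E
```

```text
clock: 12.52
eef_pos: [0.4724, 0.2924, 0.2684]
tcp_rot: [0.698, -0.107, 0.7, 0.108]
force: [0.1, 0.1, -0.2]
finger_gap: 0.0645
[-0.22001268  0.17219843  0.47478927] [ 0.17813441  0.39683003 -1.00160469  1.69849669  0.35002049  1.24187579
 -0.60378725] [[-0.002 -0.296  0.955]
 [-0.     0.955  0.296]
 [-1.     0.    -0.002]]
```

View pics/w5.png

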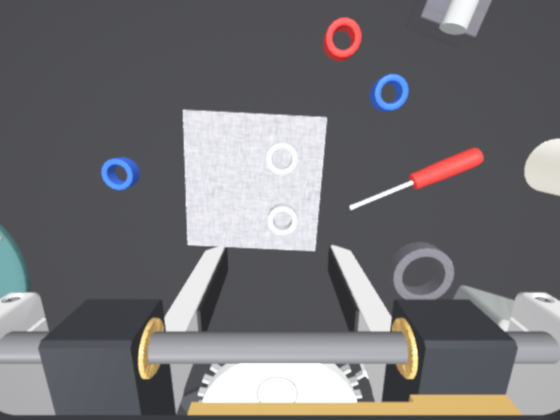

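```bash
cat >> h.py <<'E'
def white(c,box,th=225):
    u0,v0,u1,v1=box; g=cv2.cvtColor(c['im'] if 'im' in c else c['color'],cv2.COLOR_RGB2GRAY)[v0:v1,u0:u1]
    m=cv2.morphologyEx((g>th).astype(np.uint8),cv2.MORPH_OPEN,np.ones((2,2),np.uint8))
    cs,_=cv2.findContours(m,cv2.RETR_EXTERNAL,cv2.CHAIN_APPROX_NONE); k=max(cs,key=cv2.contourArea)
    (x,y),r=cv2.minEnclosingCircle(k); return x+u0,y+v0,r
E
python3 - <<'E'
from h import *
c=load('w5.png')
for b in [(255,135,310,185),(255,198,310,242)]:
    u,v,r=white(c,b); print(u,v,r,ray(c,u,v,.027).round(4),ray(c,u+r,v,.027).round(4))
E
```

```text
282.0 159.5 36.458980560302734 [0.4651 0.332  0.027 ] [0.5122 0.3469 0.027 ]
282.0 219.5 34.51458740234375 [0.491  0.2513 0.027 ] [0.538  0.2661 0.027 ]
```

```bash
python3 - <<'E'
from h import *
goal([.490,.250,.10],17);goal([.490,.250,.0155],17)
c=load('w5.png'); g=cv2.cvtColor(c['im'],cv2.COLOR_RGB2GRAY)
for v0 in (135,196):
    w=g[v0:v0+50,250:315]; 
    cc=cv2.HoughCircles(cv2.resize(w,None,fx=4,fy=4,interpolation=cv2.INTER_CUBIC),cv2.HOUGH_GRADIENT,2,100,param1=120,param2=20,minRadius=55,maxRadius=80)
    if cc is not None:
        u,v,r=cc[0,0]/4; print(u+250,v+v0,r,ray(c,u+250,v+v0,.027).round(4))
E
```

```text
w [ 0.2 -0.1 -0. ] t [16.88 -4.3   0.43] z now [ 0.955  0.296 -0.002]
w [ 0.2 -0.1 -0. ] t [25.33 -4.3   0.45] z now [ 0.955  0.296 -0.002]
278.25 212.25 15.1 [0.4826 0.2599 0.027 ]
```

```bash
python3 -m jog '[{"wx":0,"wy":0,"wz":0,"tx":6,"ty":-4.3,"tz":0.4,"hand":6.5},{"wx":0,"wy":0,"wz":0,"tx":12,"ty":-4.3,"tz":0.4,"hand":6.5},{"wx":0,"wy":0,"wz":0,"tx":18,"ty":-4.3,"tz":0.4,"hand":6.5},{"wx":0,"wy":0,"wz":0,"tx":22,"ty":-4.3,"tz":0.4,"hand":6.5},{"wx":0,"wy":0,"wz":0,"tx":25.3,"ty":-4.3,"tz":0.4,"hand":6.5},{"wx":0,"wy":0,"wz":0,"tx":25.3,"ty":-4.3,"tz":0.4,"hand":6.5},{"wx":0,"wy":0,"wz":0,"tx":25.3,"ty":-4.3,"tz":0.4,"hand":4},{"wx":0,"wy":0,"wz":0,"tx":25.3,"ty":-4.3,"tz":0.4,"hand":4},{"wx":0,"wy":0,"wz":0,"tx":25.3,"ty":-4.3,"tz":0.4,"hand":4},{"wx":0,"wy":0,"wz":0,"tx":25.3,"ty":-4.3,"tz":0.4,"hand":4}]' 25
python3 - <<'E'
from h import *
c=load('top0.png'); s=bot.state(); print(s['force'],s['joints'])
# circles from top zoom
P=ray(c,225+250/3.3,145+192/3.3,.072)
for u,v in [(227,129),(314,169),(186,214),(274,256)]:
    q=ray(c,225+u/3.3,145+v/3.3,.072); d=q-P; print(q.round(4),np.hypot(*d[:2]).round(4),np.degrees(np.arctan2(d[1],d[0])).round(1))
for n,u,v,z in [('mk',268,31,.066),('ptr',95,75,.078)]:
    q=ray(c,225+u/3.3,145+v/3.3,z); d=q-P; print(n,q.round(4),np.hypot(*d[:2]).round(4),np.degrees(np.arctan2(d[1],d[0])).round(1))
c=load('w5.png')
print('P',P)
E
```

```text
clock: 13.88
eef_pos: [0.4913, 0.2506, 0.0182]
tcp_rot: [0.7, -0.106, 0.698, 0.106]
force: [-1.4, -3.7, 9.9]
finger_gap: 0.0438
[-1.43063079 -3.6614953   9.91423956] [ 0.06418496  0.69195381 -0.76796767  1.91312928  0.66218848  0.80663346
 -0.76876507]
[ 0.6364 -0.0366  0.072 ] 0.0581 20.7
[ 0.6034 -0.1113  0.072 ] 0.0581 -68.4
[ 0.5616 -0.0034  0.072 ] 0.0576 110.8
[ 0.5276 -0.0783  0.072 ] 0.0583 -158.8
mk [ 0.7264 -0.0708  0.066 ] 0.145 -5.4
ptr [0.6794 0.0776 0.078 ] 0.1663 54.1
P [ 0.5819896  -0.05721044  0.072     ]
```

```bash
python3 -m jog '[{"wx":0,"wy":0,"wz":0,"tx":-3,"ty":0,"tz":0,"hand":4},{"wx":0,"wy":0,"wz":0,"tx":-9,"ty":0,"tz":0,"hand":4},{"wx":0,"wy":0,"wz":0,"tx":-15,"ty":-3,"tz":0,"hand":4},{"wx":0,"wy":0,"wz":0,"tx":-15,"ty":-26.3,"tz":-0.8,"hand":4},{"wx":0,"wy":0,"wz":0,"tx":-15,"ty":-26.3,"tz":-0.8,"hand":4},{"wx":0,"wy":0,"wz":0,"tx":-15,"ty":-26.3,"tz":-0.8,"hand":4},{"wx":0,"wy":0,"wz":0,"tx":-15,"ty":-26.3,"tz":-0.8,"hand":4},{"wx":0,"wy":0,"wz":0,"tx":-15,"ty":-26.3,"tz":-0.8,"hand":4},{"wx":0,"wy":0,"wz":0,"tx":-15,"ty":-26.3,"tz":-0.8,"hand":4},{"wx":0,"wy":0,"wz":0,"tx":-15,"ty":-26.3,"tz":-0.8,"hand":4}]'
python3 - <<'E'
from h import *
cap('wrist','w6.png');s=bot.state();print(s['force'],s['joints']);goal([.562,-.003,.0885],17)
E
```

```text
clock: 15.12
eef_pos: [0.5604, -0.0018, 0.1672]
tcp_rot: [0.699, -0.106, 0.699, 0.107]
force: [0.5, 1.0, -0.7]
finger_gap: 0.0433
[-0.25959927 -0.01313323 -1.79626465] [ 0.64274332  0.50114601 -0.90156484  1.80107966  0.44694171  1.0575654
 -0.1226439 ]
w [ 0.3  0.  -0. ] t [ 7.86 -0.15  0.11] z now [0.955 0.298 0.001]
```

View pics/w6.png

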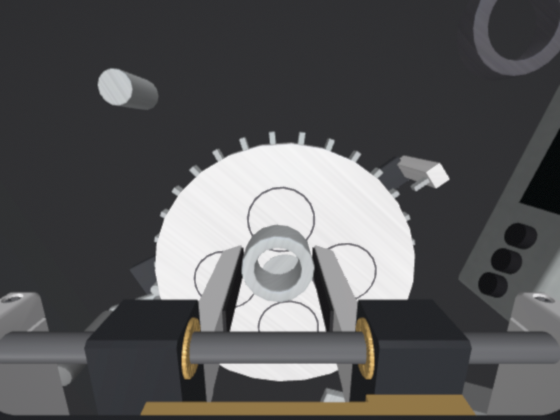

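```bash
python3 - <<'E'
from h import *
c=load('w6.png'); Q=[]
for u,v in [(281,218),(225,279),(344,271),(288,326)]:
    q=ray(c,u,v,.072); Q.append(q)
P=np.mean(Q,axis=0); print(P)
for q in Q: d=q-P; print(q.round(4),np.hypot(*d[:2]).round(4),np.degrees(np.arctan2(d[1],d[0])).round(1))
for z in (.07,.078):
    q=ray(c,425,187,z); d=q-P; print('ptr',q.round(4),np.hypot(*d[:2]).round(4),np.degrees(np.arctan2(d[1],d[0])).round(1))
goal([*(Q[0][:2]*.6+.4*np.array([.562,-.003])),.0885],17)
E
```

```text
[ 0.58354882 -0.05478691  0.072     ]
[ 5.628e-01 -5.000e-04  7.200e-02] 0.0581 110.9
[ 0.5293 -0.0762  0.072 ] 0.0584 -158.4
[ 0.6374 -0.0335  0.072 ] 0.0579 21.5
[ 0.6046 -0.1089  0.072 ] 0.0581 -68.7
ptr [0.6783 0.0655 0.07  ] 0.1531 51.8
ptr [0.674  0.0657 0.078 ] 0.1507 53.1
w [ 0.3  0.  -0. ] t [ 7.86 -0.03  0.2 ] z now [0.955 0.298 0.001]
```

```bash
python3 -m jog '[{"wx":0,"wy":0,"wz":0,"tx":4,"ty":0,"tz":0.2,"hand":4},{"wx":0,"wy":0,"wz":0,"tx":6.5,"ty":0,"tz":0.2,"hand":4},{"wx":0,"wy":0,"wz":0,"tx":7.6,"ty":0,"tz":0.2,"hand":4},{"wx":0,"wy":0,"wz":0,"tx":7.9,"ty":0,"tz":0.2,"hand":4},{"wx":0,"wy":0,"wz":0,"tx":7.9,"ty":0,"tz":0.2,"hand":4}]'; python3 -c "
from h import *
print(bot.state()['force'])"
```

```text
clock: 15.8
eef_pos: [0.563, -0.0022, 0.0886]
tcp_rot: [0.7, -0.106, 0.699, 0.106]
force: [0.8, -0.2, -1.6]
finger_gap: 0.0437
[ 0.81266568 -0.20878583 -1.6008428 ]
```

```bash
python3 -m jog '[{"wx":0,"wy":0,"wz":0,"tx":0.1,"ty":0,"tz":0,"hand":4},{"wx":0,"wy":0,"wz":0,"tx":0.1,"ty":0,"tz":0,"hand":4},{"wx":0,"wy":0,"wz":0,"tx":0.1,"ty":0,"tz":0,"hand":6},{"wx":0,"wy":0,"wz":0,"tx":0.1,"ty":0,"tz":0,"hand":6},{"wx":0,"wy":0,"wz":0,"tx":0.1,"ty":0,"tz":0,"hand":6},{"wx":0,"wy":0,"wz":0,"tx":-4,"ty":0,"tz":0,"hand":6},{"wx":0,"wy":0,"wz":0,"tx":-10,"ty":0,"tz":0,"hand":6},{"wx":0,"wy":0,"wz":0,"tx":-16,"ty":0,"tz":0,"hand":6.5},{"wx":0,"wy":0,"wz":0,"tx":-18,"ty":0,"tz":0,"hand":6.5}]'; python3 -c "
from h import *
print(bot.state()['force']); goal([.4645,.332,.27],17)"
```

```text
clock: 16.92
eef_pos: [0.5634, -0.0022, 0.2712]
tcp_rot: [0.701, -0.106, 0.698, 0.106]
force: [0.4, -0.6, -0.2]
finger_gap: 0.065
[ 0.43320311 -0.61402784 -0.21961723]
w [0.2 0.2 0.1] t [ 0.07 34.85  0.45] z now [0.955 0.296 0.004]
```

Go 4 cm short of the ring along tool y so the camera sees it, and look.

```bash
python3 -m jog '[{"wx":0,"wy":0,"wz":0,"tx":0,"ty":31,"tz":0.5,"hand":6.5},{"wx":0,"wy":0,"wz":0,"tx":0,"ty":31,"tz":0.5,"hand":6.5},{"wx":0,"wy":0,"wz":0,"tx":0,"ty":31,"tz":0.5,"hand":6.5},{"wx":0,"wy":0,"wz":0,"tx":0,"ty":31,"tz":0.5,"hand":6.5},{"wx":0,"wy":0,"wz":0,"tx":0,"ty":31,"tz":0.5,"hand":6.5},{"wx":0,"wy":0,"wz":0,"tx":0,"ty":31,"tz":0.5,"hand":6.5},{"wx":0,"wy":0,"wz":0,"tx":0,"ty":31,"tz":0.5,"hand":6.5}]'; python3 -c "
from h import *
cap('wrist','w7.png');cap('scene','s7.png')
a=cv2.imread('pics/w7.png');b=cv2.imread('pics/s7.png')
cv2.imwrite('pics/c7.png',np.hstack([a[:340],cv2.resize(b[160:330,180:420],(240*2,340))])[:, :])
goal([.4645,.332,.0155],17)"
```

```text
clock: 17.8
eef_pos: [0.4756, 0.2946, 0.2673]
tcp_rot: [0.699, -0.106, 0.699, 0.106]
force: [0.2, -0.8, 0.1]
finger_gap: 0.065
w [ 0.1 -0.   0. ] t [2.521e+01 4.010e+00 1.000e-02] z now [ 0.956  0.294 -0.   ]
```

```bash
python3 -c "
import cv2; a=cv2.imread('pics/c7.png'); print(a.shape); cv2.imwrite('pics/c7s.png',cv2.resize(a,(800,262)) if 0 else a[:, 200:1000])"
```

```text
(340, 1040, 3)
```

View pics/c7s.png

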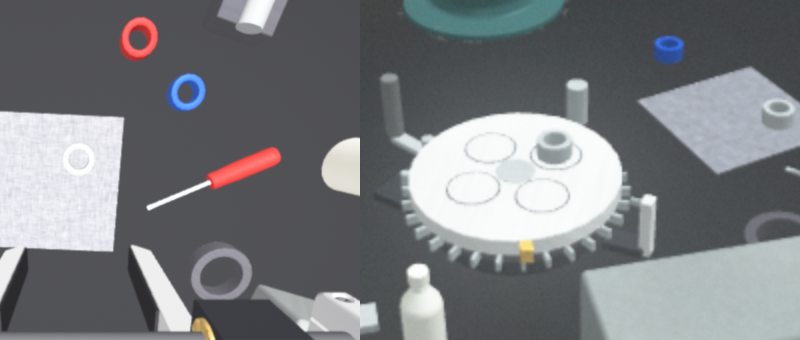

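```bash
python3 - <<'E'
from h import *
c=load('w7.png'); p=ray(c,279,159,.027); print(p); goal([p[0],p[1],.0155],17)
E
```

```text
[0.46491274 0.33342893 0.027     ]
w [ 0.1 -0.   0. ] t [25.21  4.14  0.1 ] z now [ 0.956  0.294 -0.   ]
```

```bash
python3 -m jog '[{"wx":0,"wy":0,"wz":0,"tx":6,"ty":4.1,"tz":0,"hand":6.5},{"wx":0,"wy":0,"wz":0,"tx":12,"ty":4.1,"tz":0,"hand":6.5},{"wx":0,"wy":0,"wz":0,"tx":18,"ty":4.1,"tz":0,"hand":6.5},{"wx":0,"wy":0,"wz":0,"tx":22,"ty":4.1,"tz":0,"hand":6.5},{"wx":0,"wy":0,"wz":0,"tx":25.2,"ty":4.1,"tz":0,"hand":6.5},{"wx":0,"wy":0,"wz":0,"tx":25.2,"ty":4.1,"tz":0,"hand":6.5},{"wx":0,"wy":0,"wz":0,"tx":25.2,"ty":4.1,"tz":0,"hand":4},{"wx":0,"wy":0,"wz":0,"tx":25.2,"ty":4.1,"tz":0,"hand":4},{"wx":0,"wy":0,"wz":0,"tx":25.2,"ty":4.1,"tz":0,"hand":4},{"wx":0,"wy":0,"wz":0,"tx":25.2,"ty":4.1,"tz":0,"hand":4}]' 25
python3 - <<'E'
from h import *
print(bot.state()['force'],bot.state()['joints']); goal([.5288,-.0770,.165],17)
E
```

```text
clock: 19.15
eef_pos: [0.464, 0.3341, 0.0166]
tcp_rot: [0.7, -0.106, 0.699, 0.106]
force: [-0.0, -2.7, 6.4]
finger_gap: 0.043
[-0.01416568 -2.72138971  6.37585503] [-0.08317857  0.7340989  -0.7913832   1.86110409  0.6923018   0.84435319
 -0.93022596]
w [0.2 0.1 0. ] t [-14.84 -41.19  -5.94] z now [0.955 0.296 0.001]
```

```bash
python3 -m jog '[{"wx":0,"wy":0,"wz":0,"tx":-3,"ty":0,"tz":0,"hand":4},{"wx":0,"wy":0,"wz":0,"tx":-9,"ty":0,"tz":0,"hand":4},{"wx":0,"wy":0,"wz":0,"tx":-14.8,"ty":-3,"tz":0,"hand":4},{"wx":0,"wy":0,"wz":0,"tx":-14.8,"ty":-41.2,"tz":-5.9,"hand":4},{"wx":0,"wy":0,"wz":0,"tx":-14.8,"ty":-41.2,"tz":-5.9,"hand":4},{"wx":0,"wy":0,"wz":0,"tx":-14.8,"ty":-41.2,"tz":-5.9,"hand":4},{"wx":0,"wy":0,"wz":0,"tx":-14.8,"ty":-41.2,"tz":-5.9,"hand":4},{"wx":0,"wy":0,"wz":0,"tx":-14.8,"ty":-41.2,"tz":-5.9,"hand":4},{"wx":0,"wy":0,"wz":0,"tx":-14.8,"ty":-41.2,"tz":-5.9,"hand":4},{"wx":0,"wy":0,"wz":0,"tx":-14.8,"ty":-41.2,"tz":-5.9,"hand":4},{"wx":0,"wy":0,"wz":0,"tx":-14.8,"ty":-41.2,"tz":-5.9,"hand":4},{"wx":0,"wy":0,"wz":0,"tx":-14.8,"ty":-41.2,"tz":-5.9,"hand":4}]'
python3 - <<'E'
from h import *
cap('wrist','w8.png');s=bot.state();print(s['force'],s['joints']);goal([.5288,-.0768,.0865],17)
E
```

```text
clock: 20.65
eef_pos: [0.5289, -0.0749, 0.164]
tcp_rot: [0.699, -0.106, 0.699, 0.107]
force: [0.1, 0.8, -1.4]
finger_gap: 0.0427
[-0.0843367  -0.18068647 -1.87640846] [ 0.83371997  0.47038787 -0.94763744  1.86629463  0.44249487  1.03181863
  0.00618727]
w [ 0.4  0.  -0. ] t [ 7.75 -0.17 -0.08] z now [0.954 0.298 0.001]
```

View pics/w8.png

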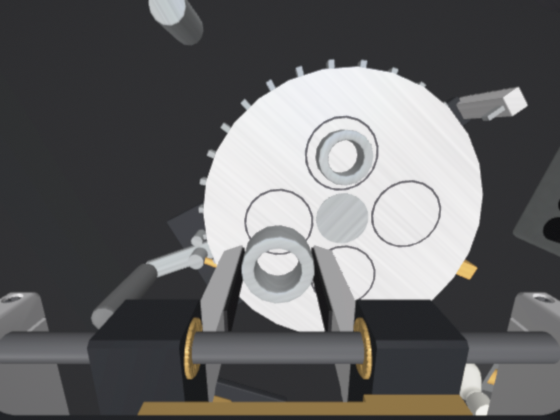

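```bash
python3 - <<'E'
from h import *
c=load('w8.png')
print('circ1',ray(c,342,153,.072),'ring1',ray(c,344.5,157,.096)); p=ray(c,279,220,.072);print(p,ray(c,406,213,.072)); goal([p[0],p[1],.0865],17)
E
```

```text
circ1 [ 0.5633571 -0.0017159  0.072    ] ring1 [ 0.5609105  -0.00378792  0.096     ]
[ 0.52981833 -0.07509245  0.072     ] [ 0.63773396 -0.03442016  0.072     ]
w [ 0.4  0.  -0. ] t [ 7.75 -0.04  0.07] z now [0.954 0.298 0.001]
```

```bash
python3 -m jog '[{"wx":0,"wy":0,"wz":0,"tx":4,"ty":0,"tz":0.1,"hand":4},{"wx":0,"wy":0,"wz":0,"tx":6.5,"ty":0,"tz":0.1,"hand":4},{"wx":0,"wy":0,"wz":0,"tx":7.5,"ty":0,"tz":0.1,"hand":4},{"wx":0,"wy":0,"wz":0,"tx":7.8,"ty":0,"tz":0.1,"hand":4},{"wx":0,"wy":0,"wz":0,"tx":7.8,"ty":0,"tz":0.1,"hand":4}]'; python3 -c "
from h import *
print(bot.state()['force'])"
```

```text
clock: 21.32
eef_pos: [0.5304, -0.0761, 0.0866]
tcp_rot: [0.7, -0.106, 0.699, 0.106]
force: [-0.6, -0.6, -1.2]
finger_gap: 0.0424
[-0.63042486 -0.63249586 -1.23935167]
```

```bash
python3 -m jog '[{"wx":0,"wy":0,"wz":0,"tx":0.1,"ty":0,"tz":0,"hand":4},{"wx":0,"wy":0,"wz":0,"tx":0.1,"ty":0,"tz":0,"hand":4},{"wx":0,"wy":0,"wz":0,"tx":0.1,"ty":0,"tz":0,"hand":6},{"wx":0,"wy":0,"wz":0,"tx":0.1,"ty":0,"tz":0,"hand":6},{"wx":0,"wy":0,"wz":0,"tx":0.1,"ty":0,"tz":0,"hand":6},{"wx":0,"wy":0,"wz":0,"tx":-4,"ty":0,"tz":0,"hand":6},{"wx":0,"wy":0,"wz":0,"tx":-10,"ty":0,"tz":0,"hand":6},{"wx":0,"wy":0,"wz":0,"tx":-16,"ty":0,"tz":0,"hand":6},{"wx":0,"wy":0,"wz":0,"tx":-16,"ty":0,"tz":0,"hand":6}]'; python3 -c "
from h import *
print(bot.state()['force']); goal([.430,-.17,.25],-53)"
```

```text
clock: 22.45
eef_pos: [0.5316, -0.0764, 0.2497]
tcp_rot: [0.701, -0.107, 0.697, 0.105]
force: [-0.2, -0.8, -0.2]
finger_gap: 0.06
[-0.21766957 -0.81957396 -0.15813401]
w [70.2  0.4 -0. ] t [ -0.08  -5.93 -12.48] z now [0.955 0.296 0.005]
```

```bash
python3 -c "
from h import *
goal([.370,-.215,.25],-53)"
```

```text
w [70.2  0.4 -0. ] t [ -0.11  -8.46 -19.54] z now [0.955 0.296 0.005]
```

```bash
python3 -m jog '[{"wx":70.2,"wy":0.4,"wz":0,"tx":0,"ty":-8.5,"tz":-19.5,"hand":5},{"wx":70.2,"wy":0.4,"wz":0,"tx":0,"ty":-8.5,"tz":-19.5,"hand":5},{"wx":70.2,"wy":0.4,"wz":0,"tx":0,"ty":-8.5,"tz":-19.5,"hand":5},{"wx":70.2,"wy":0.4,"wz":0,"tx":0,"ty":-8.5,"tz":-19.5,"hand":5},{"wx":70.2,"wy":0.4,"wz":0,"tx":0,"ty":-8.5,"tz":-19.5,"hand":5},{"wx":70.2,"wy":0.4,"wz":0,"tx":0,"ty":-8.5,"tz":-19.5,"hand":5},{"wx":70.2,"wy":0.4,"wz":0,"tx":0,"ty":-8.5,"tz":-19.5,"hand":5},{"wx":70.2,"wy":0.4,"wz":0,"tx":0,"ty":-8.5,"tz":-19.5,"hand":5},{"wx":70.2,"wy":0.4,"wz":0,"tx":0,"ty":-8.5,"tz":-19.5,"hand":5}]'
python3 - <<'E'
from h import *
cap('wrist','w9.png');s=bot.state();print(s['force'],s['joints'])
E
```

```text
clock: 23.58
eef_pos: [0.3687, -0.2153, 0.2455]
tcp_rot: [0.631, 0.314, 0.636, -0.315]
force: [0.4, 0.4, -0.2]
finger_gap: 0.0498
[ 1.10718224 -0.02291428  0.01851507] [ 1.29572166  0.0679118  -0.86285173  2.0091956   0.05810792  1.09559963
 -0.51546788]
```

View pics/w9.png

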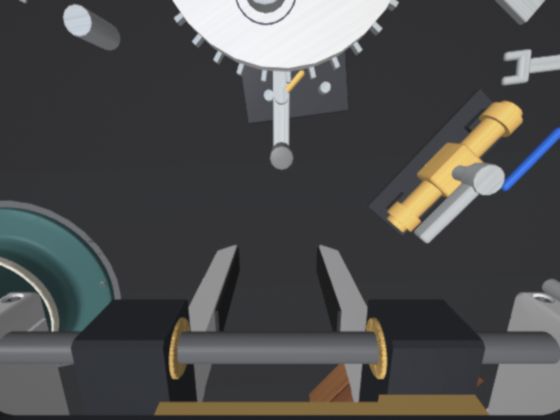

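```bash
python3 - <<'E'
from h import *
c=load('w9.png'); p=ray(c,282,157,.121); P=np.array([.583,-.0555]); d=p[:2]-P; a=np.degrees(np.arctan2(d[1],d[0]));print(p,np.hypot(*d),a)
q=P+.215*np.array([np.cos(np.radians(a)),np.sin(np.radians(a))]);print(q); goal([*q,.20],-53); goal([*q,.098],-53)
E
```

```text
[ 0.41394372 -0.18687792  0.121     ] 0.21410321008644773 -142.1483161596331
[ 0.41323561 -0.18742821]
w [ 0.1 -0.3  0.2] t [4.53 5.25 0.49] z now [ 0.604 -0.797 -0.006]
w [ 0.1 -0.3  0.2] t [14.73  5.28  0.55] z now [ 0.604 -0.797 -0.006]
```

```bash
python3 -m jog '[{"wx":0,"wy":0,"wz":0,"tx":4,"ty":5.2,"tz":0.5,"hand":5},{"wx":0,"wy":0,"wz":0,"tx":4,"ty":5.2,"tz":0.5,"hand":5},{"wx":0,"wy":0,"wz":0,"tx":9,"ty":5.2,"tz":0.5,"hand":5},{"wx":0,"wy":0,"wz":0,"tx":14.7,"ty":5.2,"tz":0.5,"hand":5},{"wx":0,"wy":0,"wz":0,"tx":14.7,"ty":5.2,"tz":0.5,"hand":5},{"wx":0,"wy":0,"wz":0,"tx":14.7,"ty":5.2,"tz":0.5,"hand":2},{"wx":0,"wy":0,"wz":0,"tx":14.7,"ty":5.2,"tz":0.5,"hand":2},{"wx":0,"wy":0,"wz":0,"tx":14.7,"ty":5.2,"tz":0.5,"hand":2},{"wx":0,"wy":0,"wz":0,"tx":14.7,"ty":5.2,"tz":0.5,"hand":2}]' 15
python3 - <<'E'
from h import *
s=bot.state();print(s['force'],s['joints'])
A=np.array([.583,-.0555]); p=s['eef_pos'][:2]; v=p-A; r=rot(); print(np.hypot(*v))
for a in [-1,4,8,12,16,17,18]:
    t=np.radians(a); q=A+np.array([[np.cos(t),-np.sin(t)],[np.sin(t),np.cos(t)]])@v
    d=r.inv().apply([*(q-p),0])*100; print(a,d.round(2))
E
```

```text
clock: 24.75
eef_pos: [0.4132, -0.1885, 0.0998]
tcp_rot: [0.631, 0.315, 0.634, -0.316]
force: [-2.7, -1.1, 14.1]
finger_gap: 0.0239
[-2.70983483 -1.12815413 14.14886194] [ 1.06498594  0.38583576 -0.82211917  2.10164703  0.38996661  0.81370363
 -0.92034546]
0.21565969793760195
-1 [ 0.   -0.   -0.38]
4 [-0.    0.08  1.5 ]
8 [-0.01  0.27  3.  ]
12 [-0.02  0.55  4.47]
16 [-0.02  0.95  5.93]
17 [-0.02  1.06  6.29]
18 [-0.02  1.18  6.64]
```

```bash
python3 -m jog '[{"wx":-2,"wy":0,"wz":0,"tx":0,"ty":0,"tz":0.75,"hand":2},{"wx":-5,"wy":0,"wz":0,"tx":0,"ty":0.1,"tz":1.9,"hand":2},{"wx":-8,"wy":0,"wz":0,"tx":0,"ty":0.27,"tz":3,"hand":2},{"wx":-11,"wy":0,"wz":0,"tx":0,"ty":0.47,"tz":4.1,"hand":2},{"wx":-14,"wy":0,"wz":0,"tx":0,"ty":0.73,"tz":5.2,"hand":2},{"wx":-16,"wy":0,"wz":0,"tx":0,"ty":0.95,"tz":5.93,"hand":2},{"wx":-17,"wy":0,"wz":0,"tx":0,"ty":1.1,"tz":6.4,"hand":2},{"wx":-17,"wy":0,"wz":0,"tx":0,"ty":1.1,"tz":6.4,"hand":2}]'
python3 - <<'E'
from h import *
s=bot.state();print(s['force']); A=np.array([.583,-.0555]);d=s['eef_pos'][:2]-A;print(np.hypot(*d),np.degrees(np.arctan2(d[1],d[0]))); cap('top','t10.png');cap('scene','s10.png')
b=cv2.imread('pics/s10.png');a=cv2.imread('pics/t10.png')
cv2.imwrite('pics/c10.png',np.hstack([cv2.resize(a[140:270,230:365],(405,390)),cv2.resize(b[210:305,190:290+50],None,fx=2.6,fy=4.105)[:390]]))
E
```

```text
clock: 25.75
eef_pos: [0.4571, -0.2304, 0.0983]
tcp_rot: [0.668, 0.218, 0.677, -0.218]
force: [-25.5, 15.2, 27.2]
finger_gap: 0.0336
[-25.54110626  15.17082238  27.19583189]
0.21544742330838376 -125.75024426278006
```

View pics/c10.png

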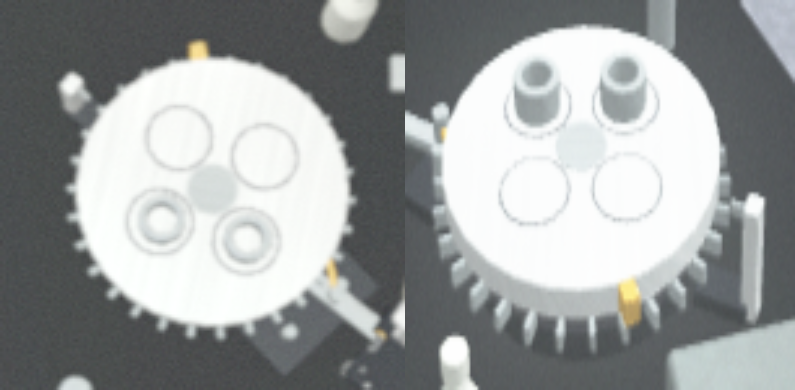

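```bash
cat >> h.py <<'E'
def marker(c):
    im=c['im'] if 'im' in c else c['color']; h=cv2.cvtColor(im,cv2.COLOR_RGB2HSV)
    if 'K' not in c: c={'K':c['intrinsics'],'T':c['world_to_cam']}
    m=cv2.inRange(h,(12,110,90),(32,255,255)); out=[]; n,l,st,ce=cv2.connectedComponentsWithStats(m)
    for i in range(1,n):
        if st[i,4]<6: continue
        q=ray(c,*ce[i],.066)[:2]-np.array([.582,-.057]); r=np.hypot(*q)
        if .1<r<.17: out.append((st[i,4],r.round(4),np.degrees(np.arctan2(q[1],q[0])).round(1)))
    return out
E
python3 - <<'E'
from h import *
for f in ['top0','t4','t10']: print(f,marker(load(f+'.png')))
E
python3 -m jog '[{"wx":2,"wy":0,"wz":0,"tx":0,"ty":-0.15,"tz":-0.9,"hand":2},{"wx":4,"wy":0,"wz":0,"tx":0,"ty":-0.15,"tz":-1.9,"hand":2},{"wx":7,"wy":0,"wz":0,"tx":0,"ty":-0.1,"tz":-3,"hand":2},{"wx":10,"wy":0,"wz":0,"tx":0,"ty":0.1,"tz":-4.1,"hand":2},{"wx":13,"wy":0,"wz":0,"tx":0,"ty":0.3,"tz":-5.2,"hand":2},{"wx":15,"wy":0,"wz":0,"tx":0,"ty":0.6,"tz":-6,"hand":2},{"wx":17,"wy":0,"wz":0,"tx":0,"ty":0.7,"tz":-6.5,"hand":2},{"wx":17,"wy":0,"wz":0,"tx":0,"ty":0.7,"tz":-6.5,"hand":2}]'
python3 - <<'E'
from h import *
s=bot.state();print(s['force'],rot().as_matrix()[:,2]); A=np.array([.583,-.0555]);d=s['eef_pos'][:2]-A;print(np.hypot(*d),np.degrees(np.arctan2(d[1],d[0])))
print(marker(cap('top','t11.png')))
E
```

```text
top0 []
t4 []
t10 []
clock: 26.85
eef_pos: [0.4116, -0.1873, 0.0987]
tcp_rot: [0.631, 0.315, 0.635, -0.315]
force: [7.2, 5.8, -16.4]
finger_gap: 0.0239
[  7.18043819   5.75139462 -16.43424665] [ 0.60252474 -0.79808141 -0.00547741]
0.21622375545609895 -142.43813372335686
[]
```

```bash
python3 - <<'E'
from h import *
c=load('top0.png'); im=c['im']; h=cv2.cvtColor(im,cv2.COLOR_RGB2HSV)
print(im[154:160,303:310].tolist()[2:4]); print(h[156:158,304:308].tolist())
m=cv2.inRange(h,(8,70,90),(35,255,255)); n,l,st,ce=cv2.connectedComponentsWithStats(m); print([(s.tolist(),x.round(1).tolist()) for s,x in zip(st,ce) if 3<s[4]<200])
E
```

```text
[[[182, 161, 108], [235, 211, 141], [248, 223, 151], [249, 224, 152], [250, 225, 152], [236, 211, 140], [160, 142, 99]], [[195, 174, 117], [243, 220, 148], [249, 225, 153], [248, 223, 149], [248, 224, 150], [232, 210, 139], [155, 141, 96]]]
[[[22, 102, 235], [22, 100, 248], [22, 99, 249], [22, 100, 250]], [[23, 100, 243], [23, 98, 249], [22, 102, 248], [23, 101, 248]]]
[([349, 90, 6, 33, 195], [351.5, 106.1]), ([303, 154, 7, 6, 38], [306.0, 156.4]), ([331, 236, 4, 8, 22], [332.7, 239.2])]
```

```bash
sed -i 's/(12,110,90),(32,255,255)/(8,65,90),(35,255,255)/' h.py; python3 - <<'E'
from h import *
for f in ['top0','t4','t10','t11']: print(f,marker(load(f+'.png')))
E
```

```text
top0 [(np.int32(40), np.float64(0.1393), np.float64(-5.3)), (np.int32(28), np.float64(0.1336), np.float64(-137.2))]
t4 [(np.int32(39), np.float64(0.1393), np.float64(-5.4)), (np.int32(26), np.float64(0.1337), np.float64(-137.2))]
t10 [(np.int32(41), np.float64(0.1399), np.float64(7.1)), (np.int32(22), np.float64(0.1336), np.float64(-123.0))]
t11 [(np.int32(41), np.float64(0.1399), np.float64(7.1)), (np.int32(25), np.float64(0.1347), np.float64(-137.0))]
```

```bash
python3 -m jog '[{"wx":-2,"wy":0,"wz":0,"tx":0,"ty":0,"tz":0.75,"hand":2},{"wx":-5,"wy":0,"wz":0,"tx":0,"ty":0.1,"tz":1.9,"hand":2},{"wx":-8,"wy":0,"wz":0,"tx":0,"ty":0.27,"tz":3,"hand":2},{"wx":-11,"wy":0,"wz":0,"tx":0,"ty":0.47,"tz":4.1,"hand":2},{"wx":-14,"wy":0,"wz":0,"tx":0,"ty":0.73,"tz":5.2,"hand":2},{"wx":-16,"wy":0,"wz":0,"tx":0,"ty":0.95,"tz":5.93,"hand":2},{"wx":-17,"wy":0,"wz":0,"tx":0,"ty":1.1,"tz":6.4,"hand":2},{"wx":-17,"wy":0,"wz":0,"tx":0,"ty":1.1,"tz":6.4,"hand":2}]'
python3 -c "
from h import *
print(marker(cap('top','t12.png')))"
python3 -m jog '[{"wx":2,"wy":0,"wz":0,"tx":0,"ty":-0.1,"tz":-0.9,"hand":2},{"wx":4,"wy":0,"wz":0,"tx":0,"ty":-0.1,"tz":-1.9,"hand":2},{"wx":7,"wy":0,"wz":0,"tx":0,"ty":0,"tz":-3,"hand":2},{"wx":10,"wy":0,"wz":0,"tx":0,"ty":0.15,"tz":-4.1,"hand":2},{"wx":13,"wy":0,"wz":0,"tx":0,"ty":0.4,"tz":-5.2,"hand":2},{"wx":15,"wy":0,"wz":0,"tx":0,"ty":0.65,"tz":-6,"hand":2},{"wx":17,"wy":0,"wz":0,"tx":0,"ty":0.82,"tz":-6.45,"hand":2},{"wx":17,"wy":0,"wz":0,"tx":0,"ty":0.82,"tz":-6.45,"hand":2}]'
python3 - <<'E'
from h import *
s=bot.state();print(s['force'],rot().as_matrix()[:,2]); A=np.array([.583,-.0555]);d=s['eef_pos'][:2]-A;print(np.hypot(*d),np.degrees(np.arctan2(d[1],d[0])))
print(marker(cap('top','t13.png')))
E
```

```text
clock: 27.9
eef_pos: [0.4562, -0.2304, 0.0981]
tcp_rot: [0.668, 0.218, 0.677, -0.218]
force: [-23.2, 19.1, 24.3]
finger_gap: 0.0325
[(np.int32(41), np.float64(0.1396), np.float64(19.0)), (np.int32(21), np.float64(0.1334), np.float64(-122.8))]
clock: 28.95
eef_pos: [0.4111, -0.1875, 0.0985]
tcp_rot: [0.631, 0.315, 0.635, -0.315]
force: [4.2, 4.5, -15.2]
finger_gap: 0.0239
[  4.19678679   4.48737091 -15.16043192] [ 0.60230289 -0.79824684 -0.00576301]
0.21670844647763451 -142.47060407016028
[(np.int32(40), np.float64(0.1396), np.float64(18.9)), (np.int32(24), np.float64(0.135), np.float64(-137.1))]
```

One tooth per stroke, as expected. Third stroke.

```bash
python3 -m jog '[{"wx":-2,"wy":0,"wz":0,"tx":0,"ty":0,"tz":0.75,"hand":2},{"wx":-5,"wy":0,"wz":0,"tx":0,"ty":0.1,"tz":1.9,"hand":2},{"wx":-8,"wy":0,"wz":0,"tx":0,"ty":0.27,"tz":3,"hand":2},{"wx":-11,"wy":0,"wz":0,"tx":0,"ty":0.47,"tz":4.1,"hand":2},{"wx":-14,"wy":0,"wz":0,"tx":0,"ty":0.73,"tz":5.2,"hand":2},{"wx":-16,"wy":0,"wz":0,"tx":0,"ty":0.95,"tz":5.93,"hand":2},{"wx":-17,"wy":0,"wz":0,"tx":0,"ty":1.1,"tz":6.4,"hand":2},{"wx":-17,"wy":0,"wz":0,"tx":0,"ty":1.1,"tz":6.4,"hand":2}]'
python3 -c "
from h import *
print(marker(cap('top','t14.png')))"
python3 -m jog '[{"wx":2,"wy":0,"wz":0,"tx":0,"ty":-0.1,"tz":-0.9,"hand":2},{"wx":4,"wy":0,"wz":0,"tx":0,"ty":-0.1,"tz":-1.9,"hand":2},{"wx":7,"wy":0,"wz":0,"tx":0,"ty":0,"tz":-3,"hand":2},{"wx":10,"wy":0,"wz":0,"tx":0,"ty":0.15,"tz":-4.1,"hand":2},{"wx":13,"wy":0,"wz":0,"tx":0,"ty":0.4,"tz":-5.2,"hand":2},{"wx":15,"wy":0,"wz":0,"tx":0,"ty":0.65,"tz":-6,"hand":2},{"wx":17,"wy":0,"wz":0,"tx":0,"ty":0.82,"tz":-6.4,"hand":2},{"wx":17,"wy":0,"wz":0,"tx":0,"ty":0.82,"tz":-6.4,"hand":2}]'
python3 - <<'E'
from h import *
s=bot.state();print(s['force'],rot().as_matrix()[:,2]); A=np.array([.583,-.0555]);d=s['eef_pos'][:2]-A;print(np.hypot(*d),np.degrees(np.arctan2(d[1],d[0])))
print(marker(cap('top','t15.png')))
E
```

```text
clock: 30.0
eef_pos: [0.4559, -0.2308, 0.098]
tcp_rot: [0.668, 0.218, 0.677, -0.218]
force: [-25.2, 16.1, 25.1]
finger_gap: 0.0322
[(np.int32(43), np.float64(0.1396), np.float64(30.7)), (np.int32(20), np.float64(0.1332), np.float64(-122.9))]
clock: 31.05
eef_pos: [0.4114, -0.1882, 0.0984]
tcp_rot: [0.631, 0.315, 0.635, -0.315]
force: [2.6, 4.1, -16.7]
finger_gap: 0.0237
[  2.64936224   4.12423013 -16.71006142] [ 0.60230244 -0.79824672 -0.00582678]
0.21697296154248474 -142.28706208959662
[(np.int32(42), np.float64(0.1395), np.float64(30.8)), (np.int32(24), np.float64(0.135), np.float64(-137.1))]
```

```bash
python3 -m jog '[{"wx":-2,"wy":0,"wz":0,"tx":0,"ty":0,"tz":0.75,"hand":2},{"wx":-5,"wy":0,"wz":0,"tx":0,"ty":0.1,"tz":1.9,"hand":2},{"wx":-8,"wy":0,"wz":0,"tx":0,"ty":0.27,"tz":3,"hand":2},{"wx":-11,"wy":0,"wz":0,"tx":0,"ty":0.47,"tz":4.1,"hand":2},{"wx":-14,"wy":0,"wz":0,"tx":0,"ty":0.73,"tz":5.2,"hand":2},{"wx":-16,"wy":0,"wz":0,"tx":0,"ty":0.95,"tz":5.93,"hand":2},{"wx":-17,"wy":0,"wz":0,"tx":0,"ty":1.1,"tz":6.4,"hand":2},{"wx":-17,"wy":0,"wz":0,"tx":0,"ty":1.1,"tz":6.4,"hand":2}]'
python3 -c "
from h import *
print(marker(cap('top','t16.png')))"
python3 -m jog '[{"wx":2,"wy":0,"wz":0,"tx":0,"ty":-0.1,"tz":-0.9,"hand":2},{"wx":4,"wy":0,"wz":0,"tx":0,"ty":-0.1,"tz":-1.9,"hand":2},{"wx":7,"wy":0,"wz":0,"tx":0,"ty":0,"tz":-3,"hand":2},{"wx":10,"wy":0,"wz":0,"tx":0,"ty":0.15,"tz":-4.1,"hand":2},{"wx":13,"wy":0,"wz":0,"tx":0,"ty":0.4,"tz":-5.2,"hand":2},{"wx":15,"wy":0,"wz":0,"tx":0,"ty":0.65,"tz":-6,"hand":2},{"wx":17,"wy":0,"wz":0,"tx":0,"ty":0.82,"tz":-6.4,"hand":2},{"wx":17,"wy":0,"wz":0,"tx":0,"ty":0.82,"tz":-6.4,"hand":2}]'
python3 - <<'E'
from h import *
s=bot.state();print(s['force'],rot().as_matrix()[:,2]); A=np.array([.583,-.0555]);d=s['eef_pos'][:2]-A;print(np.hypot(*d),np.degrees(np.arctan2(d[1],d[0])))
c=cap('top','t17.png');print(marker(c))
cv2.imwrite('pics/c17.png',cv2.resize(c['color'][140:280,225:375,::-1],None,fx=4,fy=4,interpolation=cv2.INTER_CUBIC))
E
```

```text
clock: 32.1
eef_pos: [0.4565, -0.2316, 0.0979]
tcp_rot: [0.668, 0.218, 0.677, -0.218]
force: [-24.7, 17.7, 21.2]
finger_gap: 0.0346
[(np.int32(41), np.float64(0.1395), np.float64(42.6)), (np.int32(20), np.float64(0.1336), np.float64(-123.3))]
clock: 33.15
eef_pos: [0.4117, -0.1889, 0.0984]
tcp_rot: [0.63, 0.315, 0.635, -0.316]
force: [0.2, 2.0, -17.0]
finger_gap: 0.0235
[  0.21642681   1.96654046 -17.02581201] [ 0.6023352  -0.79822126 -0.00592697]
0.21712871977109535 -142.08175079462754
[(np.int32(42), np.float64(0.1395), np.float64(42.5)), (np.int32(27), np.float64(0.1341), np.float64(-136.9))]
```

View pics/c17.png

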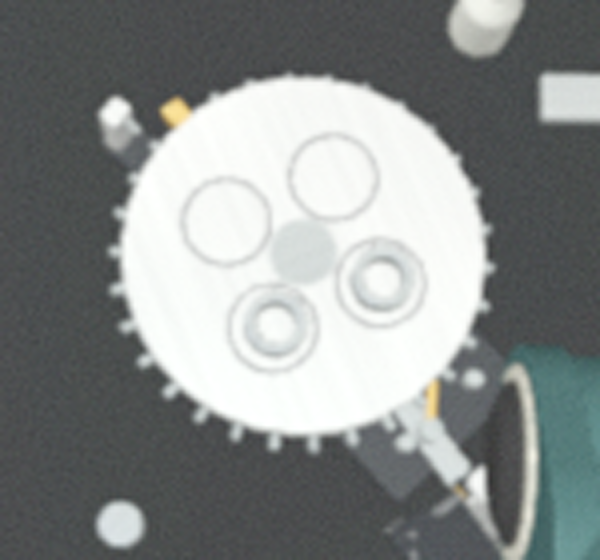

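```bash
python3 -m jog '[{"wx":-2,"wy":0,"wz":0,"tx":0,"ty":0,"tz":0.75,"hand":2},{"wx":-5,"wy":0,"wz":0,"tx":0,"ty":0.1,"tz":1.9,"hand":2},{"wx":-8,"wy":0,"wz":0,"tx":0,"ty":0.27,"tz":3,"hand":2},{"wx":-11,"wy":0,"wz":0,"tx":0,"ty":0.47,"tz":4.1,"hand":2},{"wx":-14,"wy":0,"wz":0,"tx":0,"ty":0.73,"tz":5.2,"hand":2},{"wx":-16,"wy":0,"wz":0,"tx":0,"ty":0.95,"tz":5.93,"hand":2},{"wx":-17,"wy":0,"wz":0,"tx":0,"ty":1.1,"tz":6.4,"hand":2},{"wx":-17,"wy":0,"wz":0,"tx":0,"ty":1.1,"tz":6.4,"hand":2}]'
python3 -c "
from h import *
print(marker(cap('top','t18.png')))"
python3 -m jog '[{"wx":2,"wy":0,"wz":0,"tx":0,"ty":-0.1,"tz":-0.9,"hand":2},{"wx":4,"wy":0,"wz":0,"tx":0,"ty":-0.1,"tz":-1.9,"hand":2},{"wx":7,"wy":0,"wz":0,"tx":0,"ty":0,"tz":-3,"hand":2},{"wx":10,"wy":0,"wz":0,"tx":0,"ty":0.15,"tz":-4.1,"hand":2},{"wx":13,"wy":0,"wz":0,"tx":0,"ty":0.4,"tz":-5.2,"hand":2},{"wx":15,"wy":0,"wz":0,"tx":0,"ty":0.65,"tz":-6,"hand":2},{"wx":17,"wy":0,"wz":0,"tx":0,"ty":0.82,"tz":-6.5,"hand":2},{"wx":17,"wy":0,"wz":0,"tx":0,"ty":0.82,"tz":-6.9,"hand":2},{"wx":17,"wy":0,"wz":0,"tx":0,"ty":0.82,"tz":-7,"hand":2}]'
python3 - <<'E'
from h import *
s=bot.state();print(s['force'],rot().as_matrix()[:,2]); A=np.array([.583,-.0555]);d=s['eef_pos'][:2]-A;print(np.hypot(*d),np.degrees(np.arctan2(d[1],d[0])))
c=cap('top','t19.png');print(marker(c))
E
```

```text
clock: 34.2
eef_pos: [0.457, -0.2321, 0.0979]
tcp_rot: [0.668, 0.218, 0.677, -0.218]
force: [-26.1, 15.6, 19.5]
finger_gap: 0.0359
[(np.int32(38), np.float64(0.1382), np.float64(54.2)), (np.int32(22), np.float64(0.1336), np.float64(-123.0))]
clock: 35.38
eef_pos: [0.4082, -0.1852, 0.0987]
tcp_rot: [0.631, 0.315, 0.635, -0.315]
force: [8.2, 4.1, -22.8]
finger_gap: 0.0233
[  8.20452725   4.0930103  -22.77247268] [ 0.60285892 -0.79783305 -0.00485281]
0.2176833115649882 -143.42977093760462
[(np.int32(39), np.float64(0.1382), np.float64(54.1)), (np.int32(28), np.float64(0.1356), np.float64(-137.5))]
```

```bash
python3 -m jog '[{"wx":1,"wy":0,"wz":0,"tx":0,"ty":0,"tz":-0.4,"hand":2},{"wx":2,"wy":0,"wz":0,"tx":0,"ty":0,"tz":-0.8,"hand":2},{"wx":2,"wy":0,"wz":0,"tx":0,"ty":0,"tz":-0.8,"hand":2}]'
python3 - <<'E'
from h import *
s=bot.state();print(s['force']); A=np.array([.583,-.0555]);d=s['eef_pos'][:2]-A;print(np.hypot(*d),np.degrees(np.arctan2(d[1],d[0])))
c=cap('top','t20.png');print(marker(c))
E
```

```text
clock: 35.8
eef_pos: [0.406, -0.1825, 0.1001]
tcp_rot: [0.628, 0.327, 0.626, -0.327]
force: [20.5, -23.1, -25.5]
finger_gap: 0.0299
[ 20.50030717 -23.07408481 -25.49861778]
0.21784189209917834 -144.33094961538853
[(np.int32(39), np.float64(0.1382), np.float64(54.1)), (np.int32(29), np.float64(0.1356), np.float64(-137.4))]
```

```bash
python3 -m jog '[{"wx":0,"wy":0,"wz":0,"tx":0,"ty":0,"tz":0.6,"hand":2},{"wx":0,"wy":0,"wz":0,"tx":0,"ty":0,"tz":0.6,"hand":5},{"wx":0,"wy":0,"wz":0,"tx":0,"ty":0,"tz":0.6,"hand":5},{"wx":0,"wy":0,"wz":0,"tx":0,"ty":0,"tz":0.6,"hand":5},{"wx":0,"wy":0,"wz":0,"tx":-1,"ty":0,"tz":0.6,"hand":5},{"wx":0,"wy":0,"wz":0,"tx":-6,"ty":0,"tz":0.6,"hand":5},{"wx":0,"wy":0,"wz":0,"tx":-12,"ty":0,"tz":0.6,"hand":5},{"wx":0,"wy":0,"wz":0,"tx":-12,"ty":0,"tz":0.6,"hand":5}]'
python3 - <<'E'
from h import *
s=bot.state();print(s['force'],s['finger_gap']);goal([.449,-.365,.22],-94)
E
```

```text
clock: 36.85
eef_pos: [0.4086, -0.1848, 0.2226]
tcp_rot: [0.627, 0.326, 0.627, -0.327]
force: [-0.5, -0.0, -0.5]
finger_gap: 0.0501
[-0.52128493 -0.00900974 -0.45460774] 0.050067434862999666
w [39.   0.1  0.1] t [ 0.29 -7.03 17.07] z now [ 0.574 -0.819  0.001]
```

```bash
python3 -m jog '[{"wx":39,"wy":0,"wz":0,"tx":0,"ty":-7,"tz":17.1,"hand":4.5},{"wx":39,"wy":0,"wz":0,"tx":0,"ty":-7,"tz":17.1,"hand":4.5},{"wx":39,"wy":0,"wz":0,"tx":0,"ty":-7,"tz":17.1,"hand":4.5},{"wx":39,"wy":0,"wz":0,"tx":0,"ty":-7,"tz":17.1,"hand":4.5},{"wx":39,"wy":0,"wz":0,"tx":0,"ty":-7,"tz":17.1,"hand":4.5},{"wx":39,"wy":0,"wz":0,"tx":0,"ty":-7,"tz":17.1,"hand":4.5}]'
python3 - <<'E'
from h import *
c=cap('wrist','w21.png'); s=bot.state(); print(s['joints']); goal([.449,-.365,.087],-94)
print([proj(load('w21.png'),p) for p in [(.521,-.37,.107),(.434,-.364,.107)]])
print(marker(cap('top','t21.png')))
E
```

```text
clock: 37.6
eef_pos: [0.4476, -0.3638, 0.218]
tcp_rot: [-0.481, -0.515, -0.485, 0.517]
force: [-0.0, 0.0, 0.4]
finger_gap: 0.0449
[ 1.16713588  0.40888572 -0.69275928  1.7088905   0.28513439  1.13337399
 -1.24585869]
w [ 0.2 -0.1  0.3] t [13.11  0.22  0.13] z now [-0.066 -0.998 -0.002]
[(np.float64(277.7525803352196), np.float64(136.20791195569188)), (np.float64(277.39584803035206), np.float64(227.69021055592398))]
[(np.int32(38), np.float64(0.1382), np.float64(54.2)), (np.int32(30), np.float64(0.1356), np.float64(-137.4))]
```

View pics/w21.png

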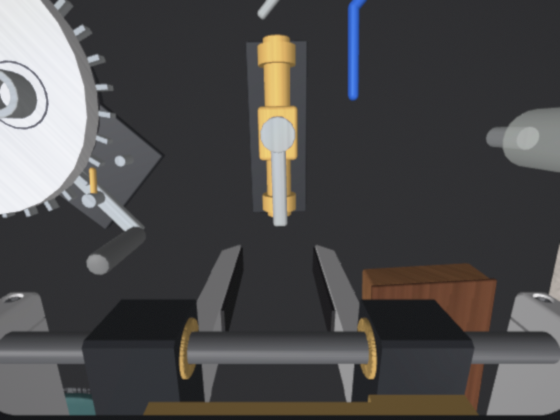

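```bash
python3 -m jog '[{"wx":0,"wy":0,"wz":0,"tx":5,"ty":0.2,"tz":0,"hand":4.5},{"wx":0,"wy":0,"wz":0,"tx":10,"ty":0.2,"tz":0,"hand":4.5},{"wx":0,"wy":0,"wz":0,"tx":13.1,"ty":0.2,"tz":0,"hand":4.5},{"wx":0,"wy":0,"wz":0,"tx":13.1,"ty":0.2,"tz":0,"hand":4.5},{"wx":0,"wy":0,"wz":0,"tx":13.1,"ty":0.2,"tz":0,"hand":1},{"wx":0,"wy":0,"wz":0,"tx":13.1,"ty":0.2,"tz":0,"hand":1},{"wx":0,"wy":0,"wz":0,"tx":13.1,"ty":0.2,"tz":0,"hand":1},{"wx":0,"wy":0,"wz":0,"tx":13.1,"ty":0.2,"tz":0,"hand":1}]' 12
python3 - <<'E'
from h import *
s=bot.state(); A=np.array([.521,-.370]); p=s['eef_pos'][:2]; v=p-A; r=rot(); print(s['force'],np.hypot(*v))
for a in list(range(10,91,10))+[94]:
    t=np.radians(a); q=A+np.array([[np.cos(t),-np.sin(t)],[np.sin(t),np.cos(t)]])@v
    d=r.inv().apply([*(q-p),0])*100; print(a,d.round(2))
E
```

```text
clock: 38.7
eef_pos: [0.449, -0.3648, 0.0875]
tcp_rot: [-0.481, -0.516, -0.484, 0.518]
force: [-1.8, -1.1, 6.6]
finger_gap: 0.0141
[-1.80738812 -1.09492887  6.57858302] 0.07217430995639056
10 [-0.    0.11  1.25]
20 [-0.01  0.43  2.47]
30 [-0.01  0.96  3.61]
40 [-0.01  1.67  4.64]
50 [-0.02  2.56  5.54]
60 [-0.03  3.59  6.26]
70 [-0.03  4.73  6.8 ]
80 [-0.04  5.94  7.13]
90 [-0.05  7.19  7.24]
94 [-0.05  7.7   7.22]
```

```bash
python3 -m jog '[{"wx":-10,"wy":0,"wz":0,"tx":0,"ty":0.11,"tz":1.25,"hand":1},{"wx":-20,"wy":0,"wz":0,"tx":0,"ty":0.43,"tz":2.47,"hand":1},{"wx":-30,"wy":0,"wz":0,"tx":0,"ty":0.96,"tz":3.61,"hand":1},{"wx":-40,"wy":0,"wz":0,"tx":0,"ty":1.67,"tz":4.64,"hand":1},{"wx":-50,"wy":0,"wz":0,"tx":0,"ty":2.56,"tz":5.54,"hand":1},{"wx":-60,"wy":0,"wz":0,"tx":0,"ty":3.59,"tz":6.26,"hand":1},{"wx":-70,"wy":0,"wz":0,"tx":0,"ty":4.73,"tz":6.8,"hand":1},{"wx":-80,"wy":0,"wz":0,"tx":0,"ty":5.94,"tz":7.13,"hand":1},{"wx":-88,"wy":0,"wz":0,"tx":0,"ty":6.94,"tz":7.23,"hand":1},{"wx":-88,"wy":0,"wz":0,"tx":0,"ty":6.94,"tz":7.23,"hand":1}]'
python3 -m jog '[{"wx":-2,"wy":0,"wz":0,"tx":0,"ty":0,"tz":0.3,"hand":1},{"wx":-4,"wy":0,"wz":0,"tx":0,"ty":0,"tz":0.6,"hand":1},{"wx":-5,"wy":0,"wz":0,"tx":0,"ty":0,"tz":0.8,"hand":1},{"wx":-5,"wy":0,"wz":0,"tx":0,"ty":0,"tz":0.8,"hand":1}]'
python3 -c "
from h import *
s=bot.state(); print(s['force'],s['joints'],rot().as_matrix()[:,2])"
```

```text
clock: 39.95
eef_pos: [0.5148, -0.4416, 0.0874]
tcp_rot: [0.705, 0.037, 0.707, -0.035]
force: [2.8, -0.9, 8.2]
finger_gap: 0.014
clock: 40.45
eef_pos: [0.5198, -0.4419, 0.087]
tcp_rot: [0.704, 0.007, 0.71, -0.005]
force: [-14.4, 6.3, 18.0]
finger_gap: 0.0142
[-14.44992838   6.26617922  17.97048374] [ 1.2386439   0.84918514 -0.92217787  1.52429252  0.71944731  1.14401533
  0.14978785] [ 0.99981029 -0.01731446 -0.00892188]
```

```bash
python3 -m jog '[{"wx":0,"wy":0,"wz":0,"tx":0,"ty":0,"tz":0.3,"hand":1},{"wx":0,"wy":0,"wz":0,"tx":0,"ty":0,"tz":0.5,"hand":1}]'
python3 -m jog '[{"wx":3,"wy":0,"wz":0,"tx":0,"ty":0,"tz":-0.6,"hand":1},{"wx":3,"wy":0,"wz":0,"tx":0,"ty":0,"tz":-0.8,"hand":4.5},{"wx":3,"wy":0,"wz":0,"tx":0,"ty":0,"tz":-0.8,"hand":4.5},{"wx":3,"wy":0,"wz":0,"tx":0,"ty":0,"tz":-0.8,"hand":4.5},{"wx":3,"wy":0,"wz":0,"tx":-1,"ty":0,"tz":-0.8,"hand":4.5},{"wx":3,"wy":0,"wz":0,"tx":-7,"ty":0,"tz":-0.8,"hand":4.5},{"wx":3,"wy":0,"wz":0,"tx":-13,"ty":0,"tz":-0.8,"hand":4.5},{"wx":3,"wy":0,"wz":0,"tx":-18,"ty":0,"tz":-0.8,"hand":4.5},{"wx":3,"wy":0,"wz":0,"tx":-18,"ty":-10,"tz":-0.8,"hand":4.5},{"wx":3,"wy":0,"wz":0,"tx":-18,"ty":-10,"tz":-0.8,"hand":4.5}]'
python3 - <<'E'
from h import *
c=cap('wrist','w22.png'); t=cap('top','t22.png'); print(marker(t), bot.state()['force'])
a=cv2.imread('pics/w22.png'); b=cv2.resize(cv2.imread('pics/t22.png')[130:280,150:350],(400,300))
cv2.imwrite('pics/c22.png',np.hstack([cv2.resize(a,(400,300)),b]))
E
```

```text
clock: 40.7
eef_pos: [0.5233, -0.4423, 0.0866]
tcp_rot: [0.703, 0.007, 0.711, -0.005]
force: [-24.6, 6.0, 21.3]
finger_gap: 0.0209
clock: 41.95
eef_pos: [0.5166, -0.5452, 0.2673]
tcp_rot: [0.705, 0.025, 0.709, -0.025]
force: [0.5, -0.4, 0.3]
finger_gap: 0.0449
[(np.int32(39), np.float64(0.1382), np.float64(54.1)), (np.int32(30), np.float64(0.1356), np.float64(-137.4))] [ 0.03377456  0.53315218 -1.04051788]
```

View pics/c22.png

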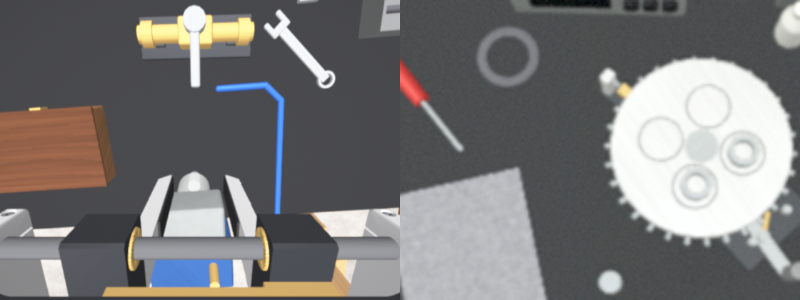

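```bash
python3 -c "
from h import *
bot.job_done(); print(bot.state()['clock'])"
```

```text
the job is handed in; nothing more can be done
the job is handed in; nothing more can be done
```

The job is done and handed in, at about 42 s on the robot's clock.

**What I did**
1. I opened the air cock to its stop.
2. I set the two rings on the mat, the only ones present, each in its own engraved circle.
3. I pumped the lever five full strokes, which moved the platter one tooth each.
4. I pressed the lever back against its rest stop and shut the cock to its stop.

**Last checks**
- **Marker:** it measured 54.1°, and I measured the pointer at 54.1° from the same camera. My view from the wrist camera put the pointer nearer 53°; teeth are 12° apart, so that is well under one tooth.
- **Rings:** both look centred in their circles in the last top view, and the mat is empty. I judged this by eye at the end. The only offset I measured was the first ring's, about 3 mm just after I placed it.
- **Lever and cock:** each stop was felt as roughly 25–31 N of resistance, and the last picture shows the cock handle across the pipe.

**What went wrong**
- **Joints at their limits:** on my first approach to the cock I turned the wrist the wrong way. Two joints read at or just past their stated limits (joint 3 at -1.275 against -1.27, joint 7 at 2.823 against 2.82).
- **Unexplained force:** at that same moment the tool force reached about 80 N. I did not establish whether it came from the joint limits or from touching something, and later pictures showed nothing moved. I backed off and came in the other way round.

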